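Set a sweets dispenser's gate by two counted turns of a slack handwheel

ROBOT

A 7-joint arm with a two-finger parallel gripper is mounted at the origin on a cart in front of the work surface, level with it; the furniture and walls round the work are solid. World frame = base frame: x ahead of the robot, y to its left, z up, the work surface at z = 0. Lengths are in m, angles in rad, forces in N, time in s.
With the tool pointing down it reaches from about 0.425 to 0.875 m from the base axis. Payload 4.7 kg.
Tool frame: the origin (TCP) lies midway between the tips of the shut fingers; the grasp point (between the pads) lies 19 mm behind it; z points along the fingers, y is the direction in which the jaws open and shut (so a half turn about z gives the same grasp; the last joint's range is limited). The gripper opens to 87 mm and grips with 3 to 60 N. Pads are 19 mm wide; open, the fingers measure 117 mm over their backs; the gripper's body (75 mm by 190 mm) begins 51 mm behind the grasp point.
Start: joints at [-1.125, 0.321, -0.07, 1.45, 0.023, 1.371, -0.057], TCP at [0.272, 0.59, 0.187] pointing down, gripper open.
Joint ranges: [-2.86, 2.86], [-0.3, 2.09], [-1.38, 1.24], [0.06, 2.45], [-1.56, 4.7], [0.09, 2.05], [-2.69, 2.69]. Speed limits (rad/s): [2.57, 2.57, 3.14, 3.14, 3.14, 3.14, 3.14].

INTERFACE

Orientations are given as a rotation vector (axis times angle).
In Python, from bench import monitor, eyes, order gives the robot as it stands. The module is installed in compiled form; this text tells all that it offers.
- The arm moves only by the shell command python3 -m pendant 'ROWS' [FORCE]. ROWS is JSON, a list of rows, each a list of 3 entries, a list of its own where there are three numbers: the turn, a rotation vector about the tool's x, y, z in degrees, then the shift along the tool's x, y, z in m, then the gripper command: -1 is fully open, 1 is shut, values between are in proportion. In form: [[[rx, ry, rz], [tx, ty, tz], hand], ...]. A call has 1 to 8 rows; each row shifts and turns the commanded pose from where the row before left it, along the tool's axes as they then stand; what a row does not reach is not made up. A row lasts 1/8 s, in which the tool goes at most 62.5 mm and 10.7 degrees, less where a joint would pass 70% of its speed; a pose out of reach is approached as far as the arm can. A call is refused whole if a number of a shift passes 0.0625 or a number of a turn 10.7, either way. A call with a gripper value outside its range is refused whole. The fingers move at their own pace and stop on an object; FORCE is the grip in N (left out, the last holds). Time passes only in rows, so rows that do not move let the fingers close. It gives the time, the measured TCP pose, the force and the opening at its end, in the units of the state.
- monitor.get_state(): the state, without advancing time (a new reading comes with each control period).
- eyes.get_image(name): name is "scene" or "top" or "wrist"; returns a dict with "color" (420x560x3 uint8, red, green, blue), "range_z" (420x560 float32, m along the optical axis (not along the pixel's ray), 0 where there is no reading), "fx", "fy", "cx", "cy" (pixels), "world_to_cam" (4x4, takes a point from world to camera coordinates). Camera axes: x right, y up, looking along -z (the intrinsics and any distortion apply to the point x, -y, -z); pixel columns grow to the right and rows downward; lengths in m; the calibration is good to about 2 mm. A picture is of the moment at which its call begins.
- order.close_job(): hands the job in, once; it reports no verdict.
The state is a dict: "time": time; "joint_positions": joint angles; "qd": joint speeds; "joint_torque": joint torques, N m; "position": TCP position; "tool_rot": TCP orientation; "ft_force": force on the tool from outside, world axes, zero at the start; "torque": the same for the moment, N m; "grip_width": opening from 0.0 (shut) to 1.0 (fully open).
Only numpy, scipy, OpenCV 4.12 (cv2) and the standard library are available. Lean on these libraries where they do the work, as an engineer would, in place of code of your own. Each camera call takes 0.05 s, during which the arm holds its last target.

TASK

Set the outlet gate of the empty sweets dispenser for large caramels by turning its red handwheel counter-clockwise (seen from above): exactly two full turns counted from where the screw starts to move. The wheel is slack on its screw, so first take up the free play until you feel it bite, and only then count. Move the gate only with the wheel, do not force the wheel, do not overshoot and wind back, leave the other things on the counter alone, and let go of the wheel at the end.

Things in the scene. Friction and masses are not known exactly. Their poses are not given: they have to be found in the camera images.
- dispenser: Fixed dispenser: white base 185 x 136 mm, clear empty hopper behind (+x of its frame), white chute in front, two posts and a crossbar (24 mm in x, 128 mm in y, top at z 180 mm), the tallest part but for nut, wheel and stem. Origin at counter height straight under the wheel's axis, z up. Place and yaw vary.
- wheel_center (a point): Centre of the level red handwheel, in the mid-plane of rim and spokes, 222 mm above the counter. Rim 74 mm mean radius of 13 mm round bar; hub 21 mm radius, 12 mm above to 10 mm below this plane; three 10 mm round spokes 120 degrees apart, so openings 46 mm wide radially. The crossbar is 42 mm below. A 10 mm stem in the hub rises with the gate, to 37 mm above this plane at two turns.
- gate_wheel (a joint): Angle of the handwheel in rad, not wrapped, growing counter-clockwise seen from above (opening). At 0 the spoke with a yellow dot on the rim points along +x of the dispenser. Starts between -0.6 and 0.6. The free play to take up differs each time, about 0.9 to 4.5 rad, and is not given. Clockwise, after its play, it jams on the shut gate.
- wheel_dot (a point): Yellow dot where one spoke meets the rim, at the mid-plane, 74 mm from the wheel's axis. Pushed round at 45 mm radius, a spoke resists with about 1 N in the free play and with 5 to 8 N (0.3 N m) once the wheel drives the screw. The wheel stays where it is left.
- gate_edge (a point): Middle of the lower edge of the orange gate plate (6 x 92 x 76 mm), which slides up and down between the posts; 34 mm above the counter while shut, as at the start. It rises 20 mm for each turn that really drives the screw, and not at all in the free play.
- tea_tin: Bystander: tin, 58 mm across, 72 mm tall; origin under its centre.
- butter_bar_0: Bystander: wrapped butter bar, 57 x 101 x 25 mm; origin under its centre.
- sign_pastry: Bystander: small acrylic price card holder, 26 x 62 x 51 mm; origin under its centre.
- rattan_ball_a: Bystander: woven rattan ball, about 57 mm, with a flat foot; origin under its centre.

How it is judged:
By the outcome, as a careful person would: the job done as asked, in the order asked, and still so for the second after the job is handed in, with the robot touching nothing.
It also fails if it takes over 72 s, if anything falls off the work surface, if the arm or the gripper's body presses on something with over 40 N, if the wrist force passes 120 N, or if a joint passes its speed limit or range.

## Working session

There is one attempt and no reset: what is moved stays moved. The work goes in short steps, Python scripts to look and compute and a shell command to move; the robot and the scene stay as the last step left them, time stands still between calls to the robot, and variables do not carry over. Pictures are saved under pics/ and viewed, and the job is handed in when it is done.

```bash
mkdir -p pics && ls && python3 - <<'E'
from bench import monitor, eyes, order
import cv2, numpy as np
s=monitor.get_state()
for k,v in s.items(): print(k,np.round(v,4))
for n in ["scene","top","wrist"]:
    im=eyes.get_image(n)
    cv2.imwrite(f"pics/{n}0.png",im["color"][:,:,::-1])
    print(n,im["fx"],im["fy"],im["cx"],im["cy"],[k for k in im]); print(np.round(im["world_to_cam"],4))
E
```

```text
pics
time 0.0
joint_positions [-1.1249  0.3218 -0.0701  1.4517  0.0226  1.3708 -0.0569]
qd [-0.0021  0.0013  0.0002 -0.0003  0.0001 -0.0004  0.0023]
joint_torque [ 1.10000e-03 -4.91306e+01 -4.03300e-01 -3.12518e+01 -6.40000e-02
  4.38000e-02  2.00000e-04]
position [0.2718 0.5897 0.1862]
tool_rot [-6.7280e-01 -3.0684e+00  3.0000e-03]
ft_force [-0.4051  0.424   0.0432]
torque [-0.0339  0.0067  0.0416]
grip_width 0.9984
scene 412.97253810313083 412.97253810313083 275.95468036093814 206.3682822879685 ['color', 'range_z', 'fx', 'fy', 'cx', 'cy', 'world_to_cam']
[[ 0.7309 -0.6824 -0.002  -0.3761]
 [ 0.4271  0.4552  0.7812 -0.3427]
 [-0.5322 -0.5719  0.6242 -0.9558]
 [ 0.      0.      0.      1.    ]]
top 432.07045321243805 432.07045321243805 275.971366665914 204.2858337861811 ['color', 'range_z', 'fx', 'fy', 'cx', 'cy', 'world_to_cam']
[[ 0.2646 -0.9643  0.0143 -0.1255]
 [ 0.758   0.2171  0.6151 -0.4749]
 [-0.5962 -0.1519  0.7883 -0.7978]
 [ 0.      0.      0.      1.    ]]
wrist 317.8799995903989 317.8799995903989 275.5285754129276 215.0775583204996 ['color', 'range_z', 'fx', 'fy', 'cx', 'cy', 'world_to_cam']
[[ 0.4197  0.9076 -0.0023 -0.6493]
 [-0.8794  0.406  -0.2487  0.0298]
 [-0.2248  0.1064  0.9686 -0.3899]
 [ 0.      0.      0.      1.    ]]
```

View pics/scene0.png

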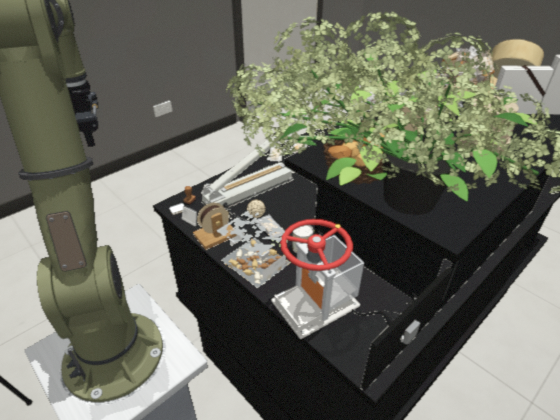

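View pics/top0.png

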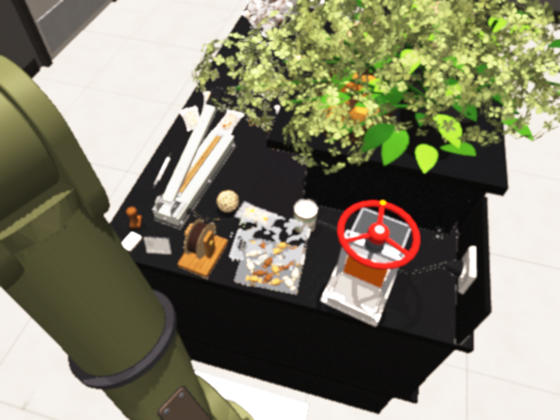

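View pics/wrist0.png

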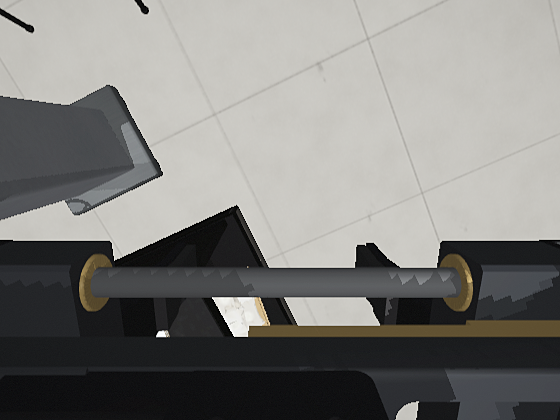

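```bash
cat > h.py <<'E'
from bench import monitor, eyes, order
import cv2, numpy as np
from scipy.optimize import least_squares
def rays(im,uv):
    uv=np.atleast_2d(uv).astype(float)
    d=np.c_[(uv[:,0]-im["cx"])/im["fx"],-(uv[:,1]-im["cy"])/im["fy"],-np.ones(len(uv))]
    T=im["world_to_cam"];R=T[:3,:3];o=-R.T@T[:3,3]
    return o,d@R
def toplane(im,uv,z):
    o,d=rays(im,uv); return o+d*((z-o[2])/d[:,2])[:,None]
def cloud(im):
    v,u=np.mgrid[0:420,0:560]; o,d=rays(im,np.c_[u.ravel(),v.ravel()])
    return (o+d*im["range_z"].ravel()[:,None]).reshape(420,560,3)
def red(im):
    h=cv2.cvtColor(im["color"],cv2.COLOR_RGB2HSV)
    return (((h[...,0]<6)|(h[...,0]>174))&(h[...,1]>190)&(h[...,2]>110)).astype(np.uint8)
def yel(im):
    h=cv2.cvtColor(im["color"],cv2.COLOR_RGB2HSV)
    return ((h[...,0]>22)&(h[...,0]<34)&(h[...,1]>180)&(h[...,2]>140)).astype(np.uint8)
E
python3 - <<'E'
from h import *
for n in ["scene","top"]:
    im=eyes.get_image(n); m=red(im); 
    nc,lab,st,cen=cv2.connectedComponentsWithStats(m)
    k=1+np.argmax(st[1:,4]); print(n,st[k])
    c,_=cv2.findContours((lab==k).astype(np.uint8),cv2.RETR_EXTERNAL,cv2.CHAIN_APPROX_NONE)
    c=max(c,key=len)[:,0,:]
    P=toplane(im,c,0.222)
    f=least_squares(lambda p:np.hypot(P[:,0]-p[0],P[:,1]-p[1])-p[2],[P[:,0].mean(),P[:,1].mean(),.08],loss='soft_l1',f_scale=.002)
    print("centre",f.x, "rms",np.sqrt(2*f.cost/len(P)))
    y=yel(im); nc,_,st,cen=cv2.connectedComponentsWithStats(y)
    for i in range(1,nc):
        if st[i,4]>2:
            q=toplane(im,cen[i],0.226)[0]; r=np.hypot(*(q[:2]-f.x[:2]))
            if r<.1: print("dot",cen[i],q,r,np.degrees(np.arctan2(q[1]-f.x[1],q[0]-f.x[0])))
    C=cloud(im); ok=im["range_z"]>0
    d=np.hypot(C[...,0]-f.x[0],C[...,1]-f.x[1]); 
    w=ok&(lab!=k)&(C[...,2]>.24)
    for r0,r1 in [(0,.1),(.1,.15),(.15,.2),(.2,.25),(.25,.3),(.3,.4)]:
        s=w&(d>=r0)&(d<r1)
        if s.any(): 
            Q=C[s]; print(r0,r1,s.sum(),Q.min(0).round(3),Q.max(0).round(3))
    # big crop
    x,yy,ww,hh=st[0][:4] if 0 else cv2.boundingRect(c)
    a=im["color"][max(yy-60,0):yy+hh+90,max(x-60,0):x+ww+60,::-1]
    cv2.imwrite(f"pics/{n}_crop.png",cv2.resize(a,None,fx=3,fy=3,interpolation=cv2.INTER_CUBIC)[:600,:800]); print(a.shape)
E
```

```text
Traceback (most recent call last):
ValueError: attempt to get argmax of an empty sequence
```

```bash
python3 - <<'E'
from h import *
im=eyes.get_image("scene"); print(im["color"].dtype,im["color"].shape)
h=cv2.cvtColor(im["color"],cv2.COLOR_RGB2HSV)
print(im["color"][240:248,312:322].tolist()); print(h[243,312:322])
print(im["color"][224:230,335:342].tolist())
E
```

```text
uint8 (420, 560, 3)
[[[219, 124, 119], [207, 183, 180], [211, 211, 208], [214, 217, 214], [215, 218, 215], [217, 219, 216], [215, 217, 214], [209, 207, 203], [212, 165, 162], [226, 103, 98]], [[230, 99, 94], [212, 131, 127], [190, 165, 163], [199, 195, 192], [209, 206, 204], [211, 207, 205], [209, 196, 193], [204, 162, 159], [218, 113, 109], [231, 94, 88]], [[232, 92, 86], [230, 97, 92], [210, 99, 93], [193, 114, 109], [197, 125, 121], [202, 127, 122], [219, 120, 116], [229, 105, 99], [231, 93, 88], [233, 93, 86]], [[226, 89, 83], [231, 92, 85], [232, 95, 87], [231, 93, 86], [231, 95, 89], [232, 96, 91], [233, 94, 87], [233, 92, 86], [232, 90, 85], [230, 92, 86]], [[206, 75, 71], [218, 84, 77], [226, 90, 84], [230, 91, 85], [232, 91, 84], [232, 93, 87], [231, 93, 86], [229, 90, 84], [226, 88, 83], [218, 85, 80]], [[189, 68, 64], [197, 72, 68], [206, 78, 73], [212, 81, 75], [218, 84, 77], [220, 86, 81], [216, 83, 78], [211, 80, 75], [207, 78, 73], [201, 75, 70]], [[175, 63, 59], [184, 66, 61], [190, 69, 65], [195, 70, 65], [200, 73, 67], [202, 77, 70], [199, 73, 69], [198, 74, 69], [1
[... 300 characters left out ...]

 [  1 162 232]
 [  1 160 230]]
[[[184, 105, 70], [162, 127, 64], [165, 138, 67], [164, 137, 66], [129, 105, 50], [52, 41, 24], [25, 25, 23]], [[226, 163, 96], [240, 206, 114], [249, 219, 122], [247, 217, 121], [211, 182, 95], [113, 89, 45], [29, 25, 20]], [[207, 158, 86], [234, 201, 108], [249, 219, 123], [250, 220, 125], [226, 190, 106], [162, 120, 69], [65, 39, 22]], [[185, 99, 68], [192, 145, 77], [219, 185, 98], [234, 196, 108], [225, 164, 96], [190, 95, 68], [129, 44, 41]], [[221, 87, 81], [198, 84, 68], [176, 94, 62], [205, 109, 76], [222, 100, 82], [223, 90, 83], [204, 84, 79]], [[223, 87, 81], [205, 75, 70], [186, 66, 61], [195, 72, 67], [211, 79, 75], [222, 86, 82], [224, 89, 85]]]
```

```bash
sed -i 's/>190)&/>125)\&/; s/\[...,0\]>22)/[...,0]>17)/; s/\[...,1\]>180)/[...,1]>105)/' h.py && cat > find.py <<'E'
from h import *
for n in ["scene","top"]:
    im=eyes.get_image(n); m=red(im); 
    nc,lab,st,cen=cv2.connectedComponentsWithStats(m)
    k=1+np.argmax(st[1:,4]); print(n,st[k])
    c,_=cv2.findContours((lab==k).astype(np.uint8),cv2.RETR_EXTERNAL,cv2.CHAIN_APPROX_NONE)
    c=max(c,key=len)[:,0,:]
    P=toplane(im,c,0.222)
    f=least_squares(lambda p:np.hypot(P[:,0]-p[0],P[:,1]-p[1])-p[2],[P[:,0].mean(),P[:,1].mean(),.08],loss='soft_l1',f_scale=.002)
    print("centre",f.x, "rms",np.sqrt(2*f.cost/len(P)))
    y=yel(im); nc,_,s2,cen=cv2.connectedComponentsWithStats(y)
    for i in range(1,nc):
        if s2[i,4]>2:
            q=toplane(im,cen[i],0.226)[0]; r=np.hypot(*(q[:2]-f.x[:2]))
            if r<.1: print("dot",cen[i],q,r,np.degrees(np.arctan2(q[1]-f.x[1],q[0]-f.x[0])))
E
cat find.py > a.py; cat >> a.py <<'E'
    C=cloud(im); ok=im["range_z"]>0
    d=np.hypot(C[...,0]-f.x[0],C[...,1]-f.x[1]); 
    w=ok&(lab!=k)&(C[...,2]>.24)
    for r0,r1 in [(0,.1),(.1,.15),(.15,.2),(.2,.25),(.25,.3),(.3,.4)]:
        s=w&(d>=r0)&(d<r1)
        if s.any(): 
            Q=C[s]; print(r0,r1,s.sum(),Q.min(0).round(3),Q.max(0).round(3))
    x,yy,ww,hh=cv2.boundingRect(c)
    a=im["color"][max(yy-50,0):yy+hh+90,max(x-70,0):x+ww+70,::-1]
    cv2.imwrite(f"pics/{n}_crop.png",cv2.resize(a,None,fx=2.6,fy=2.6,interpolation=cv2.INTER_CUBIC)[:600,:800]); print(a.shape)
E
python3 a.py
```

```text
scene [ 280  219   73   52 1409]
centre [ 0.43640489 -0.2154338   0.08059539] rms 0.0016801052067204867
dot [337.13333333 225.53333333] [ 0.51148812 -0.21342136  0.226     ] 0.07511019076940376 1.5353241891748923
0 0.1 4396 [ 0.373 -0.311  0.363] [ 0.536 -0.117  0.619]
0.1 0.15 4585 [ 0.357 -0.357  0.392] [ 0.586 -0.066  0.661]
0.15 0.2 6637 [ 0.361 -0.391  0.24 ] [ 0.636 -0.016  0.668]
0.2 0.25 7861 [ 0.41  -0.434  0.24 ] [0.686 0.034 0.664]
0.25 0.3 7282 [ 0.422 -0.477  0.24 ] [0.736 0.082 0.646]
0.3 0.4 7706 [ 0.47  -0.527  0.24 ] [0.834 0.17  0.629]
(192, 213, 3)
top [ 337  200   84   70 2146]
centre [ 0.43542339 -0.21557204  0.08103093] rms 0.0014094317866050845
dot [382.40740741 201.92592593] [ 0.51090646 -0.21440621  0.226     ] 0.07549207686569756 0.8848654422586946
0 0.1 6684 [ 0.373 -0.312  0.364] [ 0.535 -0.118  0.62 ]
0.1 0.15 6975 [ 0.356 -0.356  0.392] [ 0.585 -0.066  0.642]
0.15 0.2 8881 [ 0.357 -0.391  0.24 ] [ 0.635 -0.016  0.642]
0.2 0.25 8095 [ 0.407 -0.433  0.24 ] [0.684 0.034 0.626]
0.25 0.3 6342 [ 0.419 -0.464  0.24 ] [0.735 0.082 0.604]
0.3 0.4 7827 [ 0.466 -0.499  0.24 ] [0.83  0.173 0.573]
(210, 224, 3)
```

```bash
python3 - <<'E'
from h import *
for n in ["scene","top"]:
    im=eyes.get_image(n); C=cloud(im); Z=im["range_z"]
    print(n,"wheel depth check", C[red(im)>0].mean(0), "zero frac",(Z==0).mean())
    for (u,v) in [(320,130),(400,100),(380,160),(390,145),(430,160),(300,70),(260,100)]:
        print((u,v),C[v,u].round(3),Z[v,u].round(3))
    # lowest cloud z>0.24 per 0.05 grid
    Q=C[(Z>0)&(C[...,2]>.1)&(C[...,2]<1.2)]
    g={}
    for x0 in np.arange(.1,.9,.1):
        row=[]
        for y0 in np.arange(.3,-.7,-.1):
            s=Q[(abs(Q[:,0]-x0)<.05)&(abs(Q[:,1]-y0)<.05)]
            row.append(f"{len(s):4d}:{s[:,2].min():.2f}-{s[:,2].max():.2f}" if len(s) else "    -       ")
        print(f"{x0:.1f}",row)
E
```

```text
scene wheel depth check [ 0.44043071 -0.21191042  0.21480698] zero frac 0.011879251700680273
(320, 130) [ 1.158  0.406 -0.004] 1.807
(400, 100) [ 0.537 -0.296  0.557] 0.725
(380, 160) [ 0.773 -0.14   0.259] 1.125
(390, 145) [ 0.547 -0.289  0.459] 0.795
(430, 160) [ 0.526 -0.382  0.477] 0.719
(300, 70) [ 0.461 -0.125  0.583] 0.766
(260, 100) [0.52  0.06  0.445] 0.989
0.1 ['    -       ', '    -       ', '4627:0.46-0.73', '3399:0.10-0.66', '    -       ', '    -       ', '    -       ', '    -       ', '    -       ', '    -       ']
0.2 ['    -       ', ' 274:0.63-0.69', '    -       ', '    -       ', '    -       ', '    -       ', '    -       ', '    -       ', '    -       ', '    -       ']
0.3 ['    -       ', '    -       ', '    -       ', '    -       ', '    -       ', '    -       ', '    -       ', '   2:0.11-0.14', '    -       ', '    -       ']
0.4 ['    -       ', ' 182:0.10-0.12', ' 160:0.10-0.50', ' 786:0.11-0.53', '1446:0.10-0.60', '2132:0.10-0.57', ' 761:0.10-0.56', ' 716:0.10-0.17', '  73:0.10-0.17', '    -       ']
0.5 ['   8:0.10-0.11', ' 114:0.42-0.50', ' 461:
[... 1764 characters left out ...]
0.43-0.50', '1121:0.11-0.53', '2354:0.11-0.63', '3319:0.10-0.64', '3896:0.10-0.63', '3694:0.10-0.59', '1858:0.10-0.54', '    -       ', '    -       ']
0.6 [' 502:0.10-0.15', ' 221:0.42-0.49', ' 852:0.22-0.51', '2339:0.10-0.59', '3974:0.10-0.62', '4930:0.10-0.63', '5523:0.10-0.62', '4295:0.10-0.61', ' 213:0.22-0.47', '    -       ']
0.7 [' 420:0.13-0.19', '  71:0.15-0.19', ' 349:0.25-0.50', ' 806:0.25-0.54', ' 917:0.25-0.54', '1399:0.25-0.59', '1518:0.25-0.58', '2990:0.10-0.59', ' 227:0.25-0.47', '    -       ']
0.8 [' 111:0.19-0.21', ' 113:0.18-0.21', '  19:0.25-0.25', ' 270:0.25-0.50', ' 409:0.26-0.51', ' 204:0.25-0.53', ' 318:0.36-0.53', ' 789:0.25-0.54', ' 265:0.25-0.51', '    -       ']
```

View pics/scene_crop.png

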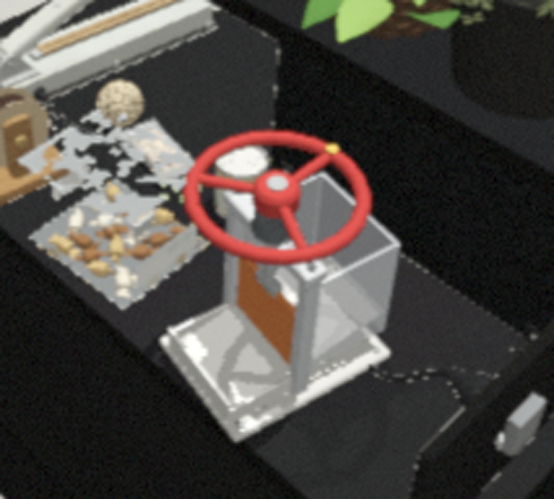

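View pics/top_crop.png

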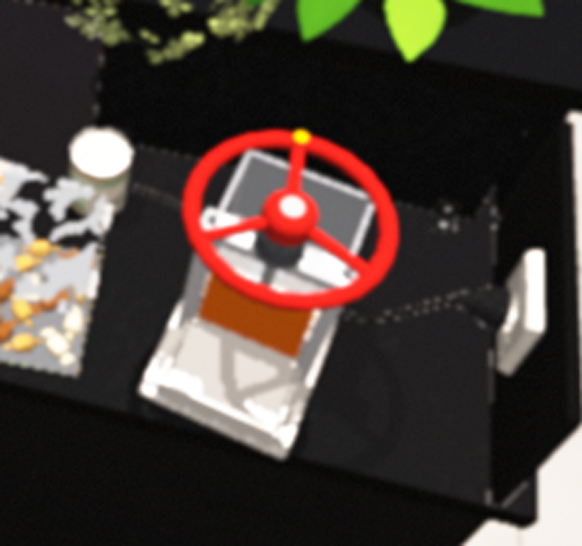

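The scene view shows the wheel hub at about (317,243) with the dot at (337,225). The top view shows the hub at (379,232) with the dot at (382,202). The two views agree on the wheel centre, (0.436, -0.2155). The dot is at about 1° in world, so the spokes are near 1°, 121° and 241°. The plant hangs over the wheel above z≈0.36. I'll approach from the robot's side and watch the forces.

```bash
python3 -m pendant '[[[0,0,0],[0,-0.0375,-0.02],1],[[0,0,0],[0,-0.0375,-0.02],1],[[0,0,0],[0,-0.0375,-0.02],1],[[0,0,0],[0,-0.0375,-0.02],1],[[0,0,7],[-0.061,0,0],1],[[0,0,7],[-0.061,0,0],1],[[0,0,7],[-0.061,0,0],1],[[0,0,7],[-0.061,0,0],1]]' 20
```

```text
time: 1.45
position: [0.4082, 0.3134, 0.2674]
tool_rot: [1.401, 2.812, 0.001]
ft_force: [0.6, 0.3, 1.0]
grip_width: 0.17
```

```bash
python3 -m pendant '[[[0,0,7],[-0.061,-0.003,0],1],[[0,0,7],[-0.061,-0.003,0],1],[[0,0,7],[-0.061,-0.003,0],1],[[0,0,7],[-0.055,-0.003,0],1],[[0,0,0],[0,0,0],1]]'; python3 - <<'E'
from h import *
s=monitor.get_state()
for k,v in s.items(): print(k,np.round(v,3))
im=eyes.get_image("scene"); cv2.imwrite("pics/scene1.png",im["color"][:,:,::-1])
E
```

```text
time: 2.08
position: [0.5045, 0.0933, 0.2679]
tool_rot: [2.046, 2.382, 0.0]
ft_force: [0.1, 1.1, 0.7]
grip_width: 0.005
time 2.075
joint_positions [-0.636 -0.012  0.399  1.671  0.006  1.481 -0.086]
qd [-0.046  0.01  -0.09  -0.002 -0.055 -0.002  0.006]
joint_torque [  1.273 -28.331   1.21  -31.589   0.335   0.045  -0.041]
position [0.504 0.093 0.268]
tool_rot [2.046 2.382 0.   ]
ft_force [0.09  1.141 0.696]
torque [0.01  0.017 0.024]
grip_width 0.005
```

View pics/scene1.png

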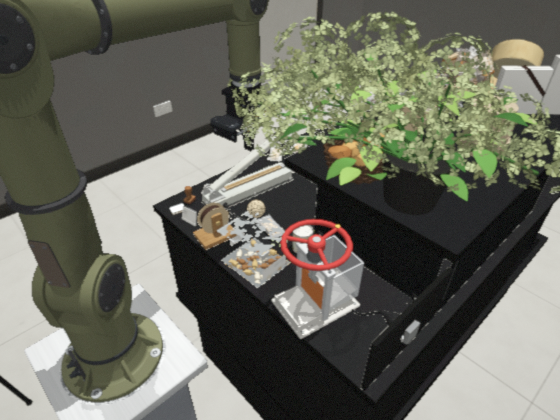

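```bash
python3 -m pendant '[[[0,0,5],[-0.04,-0.003,0],1],[[0,0,5],[-0.04,-0.003,0],1],[[0,0,5],[-0.04,-0.003,0],1]]'; python3 -c "
from h import *
s=monitor.get_state()
for k in ['joint_positions','joint_torque','ft_force']: print(k,np.round(s[k],3))"
```

```text
time: 2.5
position: [0.5032, -0.0205, 0.2673]
tool_rot: [-2.33, -2.107, -0.001]
ft_force: [-1.1, 1.0, 0.9]
grip_width: 0.005
joint_positions [-0.527 -0.039  0.504  1.694  0.019  1.482 -0.126]
joint_torque [ -1.568 -25.07   -1.449 -31.754  -0.129   0.124   0.121]
ft_force [-1.084  0.996  0.883]
```

```bash
python3 -m pendant '[[[0,0,5],[-0.04,-0.004,0],1],[[0,0,5],[-0.04,-0.004,0],1],[[0,0,5],[-0.04,-0.004,0],1]]'; python3 -c "
from h import *
s=monitor.get_state()
for k in ['joint_positions','joint_torque','ft_force']: print(k,np.round(s[k],3))"
```

```text
time: 2.88
position: [0.4681, -0.1386, 0.2673]
tool_rot: [-2.59, -1.778, -0.0]
ft_force: [1.0, -0.7, 1.0]
grip_width: 0.003
joint_positions [-0.415 -0.089  0.612  1.729  0.051  1.486 -0.177]
joint_torque [ -1.718 -19.907  -2.62  -31.748  -0.222   0.098   0.157]
ft_force [ 1.048 -0.725  1.028]
```

```bash
cat > t.py <<'E'
from h import *
from scipy.spatial.transform import Rotation as R
import sys
C=np.array([0.4359,-0.2155])
def show():
    s=monitor.get_state(); p=s["position"]; d=np.array(p[:2])-C
    f=np.array(s["ft_force"]); a=np.arctan2(d[1],d[0]); t=np.array([-np.sin(a),np.cos(a)])
    print("t",round(s["time"],2),"pos",np.round(p,4),"r",round(np.hypot(*d),4),"ang",round(np.degrees(a),1),"Ft",round(f[:2]@t,2),"Fr",round(f[:2]@[t[1],-t[0]],2),"Fz",round(f[2],2),"q",np.round(s["joint_positions"],2))
    return s
if __name__=="__main__":
    s=show(); Rm=R.from_rotvec(s["tool_rot"]).as_matrix()
    print(np.round(Rm,3))
    if len(sys.argv)>1:
        tgt=np.array(list(map(float,sys.argv[1:4]))); print("shift",np.round(Rm.T@(tgt-s["position"]),4))
E
python3 t.py 0.4572 -0.177 0.267
```

```text
t 2.88 pos [ 0.4681 -0.1386  0.2673] r 0.0834 ang 67.3 Ft -1.25 Fr -0.27 Fz 1.03 q [-0.41 -0.09  0.61  1.73  0.05  1.49 -0.18]
[[ 0.359  0.933  0.   ]
 [ 0.933 -0.359  0.   ]
 [ 0.     0.    -1.   ]]
shift [-0.0398  0.0037  0.0003]
```

```bash
python3 -m pendant '[[[0,0,0],[-0.032,0.004,0],1],[[0,0,0],[0,0,0],1],[[0,0,0],[0,0,0],1]]'; python3 t.py 0.4572 -0.177 0.203
```

```text
time: 3.25
position: [0.4613, -0.1674, 0.2672]
tool_rot: [-2.585, -1.784, -0.001]
ft_force: [0.2, 0.6, 0.0]
grip_width: 0.006
t 3.25 pos [ 0.4613 -0.1674  0.2672] r 0.0544 ang 62.2 Ft 0.11 Fr 0.62 Fz 0.04 q [-0.39 -0.09  0.65  1.72  0.05  1.49 -0.11]
[[ 0.355  0.935  0.   ]
 [ 0.935 -0.355  0.001]
 [ 0.001 -0.    -1.   ]]
shift [-0.0105 -0.0004  0.0642]
```

```bash
python3 -m pendant '[[[0,0,0],[-0.0105,0,0],1],[[0,0,0],[0,0,0],1],[[0,0,0],[0,0,0.02],1],[[0,0,0],[0,0,0.022],1],[[0,0,0],[0,0,0.022],1],[[0,0,0],[0,0,0],1]]'; python3 t.py; python3 - <<'E'
from h import *
im=eyes.get_image("top"); cv2.imwrite("pics/top2.png",cv2.resize(im["color"][130:340,260:500,::-1],None,fx=2.5,fy=2.5))
E
```

```text
time: 4.0
position: [0.4568, -0.1767, 0.2019]
tool_rot: [-2.583, -1.785, 0.004]
ft_force: [-0.2, -0.4, 1.1]
grip_width: 0.004
t 4.0 pos [ 0.4568 -0.1767  0.2019] r 0.0441 ang 61.8 Ft 0.01 Fr -0.44 Fz 1.05 q [-0.37 -0.06  0.67  1.83  0.04  1.36 -0.07]
[[ 0.354  0.935 -0.003]
 [ 0.935 -0.354  0.   ]
 [-0.001 -0.003 -1.   ]]
```

View pics/top2.png

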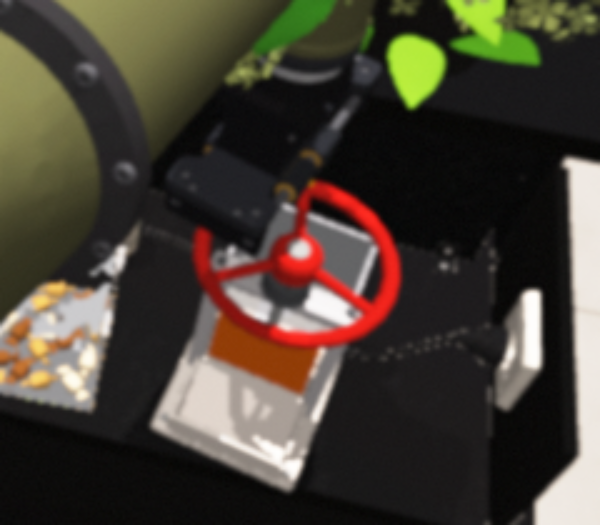

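```bash
cat > tab.py <<'E'
import numpy as np,sys
a0,step,n=float(sys.argv[1]),float(sys.argv[2]),int(sys.argv[3]); r=float(sys.argv[4]) if len(sys.argv)>4 else .044
A=np.array([[.354,.935],[.935,-.354]])
th=np.radians(a0+step*np.arange(n+1)); P=np.round(1e4*r*(A@np.array([np.cos(th),np.sin(th)])))
D=np.diff(P,axis=1).T/1e4
for i,d in enumerate(D): print(f"{a0+step*(i+1):.0f}: [{d[0]:g},{d[1]:g},0]")
E
python3 tab.py 62 8 3; echo; python3 tab.py 86 4 24
```

```text
70: [0.0004,-0.0062,0]
78: [-0.0005,-0.0061,0]
86: [-0.0014,-0.006,0]

90: [-0.001,-0.0029,0]
94: [-0.0011,-0.0028,0]
98: [-0.0014,-0.0027,0]
102: [-0.0016,-0.0027,0]
106: [-0.0017,-0.0025,0]
110: [-0.002,-0.0024,0]
114: [-0.0021,-0.0023,0]
118: [-0.0022,-0.0021,0]
122: [-0.0024,-0.0019,0]
126: [-0.0025,-0.0018,0]
130: [-0.0026,-0.0016,0]
134: [-0.0027,-0.0014,0]
138: [-0.0028,-0.0012,0]
142: [-0.0029,-0.001,0]
146: [-0.003,-0.0008,0]
150: [-0.003,-0.0006,0]
154: [-0.0031,-0.0004,0]
158: [-0.003,-0.0002,0]
162: [-0.0031,0.0001,0]
166: [-0.0031,0.0002,0]
170: [-0.003,0.0005,0]
174: [-0.003,0.0007,0]
178: [-0.0029,0.0008,0]
182: [-0.0029,0.0011,0]
```

```bash
cat > w.py <<'E'
from t import *
s=monitor.get_state(); p=s["position"]; d=np.array(p[:2])-C; f=np.array(s["ft_force"]); a=np.arctan2(d[1],d[0]); t=np.array([-np.sin(a),np.cos(a)])
print("r %.1f ang %.1f z %.1f Ft %.2f Fr %.2f t %.2f"%(1e3*np.hypot(*d),np.degrees(a)%360,p[2]*1e3,f[:2]@t,f[:2]@[t[1],-t[0]],s["time"]),np.round(s["joint_positions"][1:4],2))
E
M="python3 -m pendant"; Q=">/dev/null"
python3 -m pendant '[[[0,0,0],[0.0004,-0.0062,0],1],[[0,0,0],[-0.0005,-0.0061,0],1],[[0,0,0],[-0.0014,-0.006,0],1]]' >/dev/null; python3 w.py
python3 -m pendant '[[[0,0,0],[-0.001,-0.0029,0],1]]' >/dev/null; python3 w.py
python3 -m pendant '[[[0,0,0],[-0.0011,-0.0028,0],1]]' >/dev/null; python3 w.py
python3 -m pendant '[[[0,0,0],[-0.0014,-0.0027,0],1]]' >/dev/null; python3 w.py
python3 -m pendant '[[[0,0,0],[-0.0016,-0.0027,0],1]]' >/dev/null; python3 w.py
python3 -m pendant '[[[0,0,0],[-0.0017,-0.0025,0],1]]' >/dev/null; python3 w.py
python3 -m pendant '[[[0,0,0],[-0.002,-0.0024,0],1]]' >/dev/null; python3 w.py
python3 -m pendant '[[[0,0,0],[-0.0021,-0.0023,0],1]]' >/dev/null; python3 w.py
python3 -m pendant '[[[0,0,0],[-0.0022,-0.0021,0],1]]' >/dev/null; python3 w.py
python3 -m pendant '[[[0,0,0],[-0.0024,-0.0019,0],1]]' >/dev/null; python3 w.py
```

```text
r 43.5 ang 84.6 z 203.8 Ft 0.55 Fr 0.94 t 4.42 [-0.11  0.65  1.87]
r 43.3 ang 88.9 z 203.6 Ft -0.70 Fr -0.01 t 4.55 [-0.12  0.65  1.87]
r 43.3 ang 92.6 z 203.4 Ft 0.57 Fr 0.37 t 4.67 [-0.13  0.65  1.88]
r 43.2 ang 96.6 z 203.3 Ft 0.17 Fr -0.04 t 4.80 [-0.14  0.65  1.89]
r 43.1 ang 100.8 z 203.2 Ft 0.09 Fr 0.21 t 4.92 [-0.14  0.65  1.89]
r 43.1 ang 104.8 z 203.2 Ft 0.47 Fr -0.11 t 5.05 [-0.15  0.65  1.9 ]
r 42.9 ang 109.0 z 203.3 Ft -0.05 Fr -0.13 t 5.17 [-0.16  0.65  1.9 ]
r 42.9 ang 113.2 z 203.2 Ft -0.06 Fr 1.29 t 5.30 [-0.16  0.64  1.9 ]
r 42.9 ang 117.2 z 203.3 Ft -0.64 Fr -0.20 t 5.42 [-0.17  0.64  1.91]
r 42.8 ang 121.3 z 203.3 Ft -0.56 Fr 0.11 t 5.55 [-0.18  0.65  1.91]
```

```bash

python3 -m pendant '[[[0,0,0],[-0.0027,-0.0021,0],1]]' >/dev/null; python3 w.py
python3 -m pendant '[[[0,0,0],[-0.0028,-0.0018,0],1]]' >/dev/null; python3 w.py
python3 -m pendant '[[[0,0,0],[-0.0029,-0.0016,0],1]]' >/dev/null; python3 w.py
python3 -m pendant '[[[0,0,0],[-0.0028,-0.0014,0],1]]' >/dev/null; python3 w.py
python3 -m pendant '[[[0,0,0],[-0.0029,-0.001,0],1]]' >/dev/null; python3 w.py
python3 -m pendant '[[[0,0,0],[-0.003,-0.0008,0],1]]' >/dev/null; python3 w.py
python3 - <<'E'
from h import *
for n in ["scene","top"]:
    im=eyes.get_image(n); cv2.imwrite(f"pics/{n}3.png",cv2.resize(im["color"][130:340,220:500,::-1],None,fx=2.5,fy=2.5))
E
```

```text
r 42.9 ang 125.9 z 203.3 Ft -0.05 Fr -0.39 t 5.67 [-0.18  0.65  1.92]
r 43.0 ang 130.4 z 203.2 Ft -0.10 Fr 0.93 t 5.80 [-0.19  0.65  1.92]
r 43.1 ang 134.8 z 203.3 Ft 0.53 Fr -0.08 t 5.92 [-0.19  0.65  1.92]
r 43.3 ang 139.0 z 203.3 Ft 0.37 Fr 0.08 t 6.05 [-0.2   0.65  1.92]
r 43.3 ang 142.9 z 203.2 Ft -0.52 Fr 0.12 t 6.17 [-0.2   0.65  1.93]
r 43.3 ang 147.1 z 203.3 Ft 0.85 Fr 0.76 t 6.30 [-0.2   0.66  1.93]
```

View pics/scene3.png

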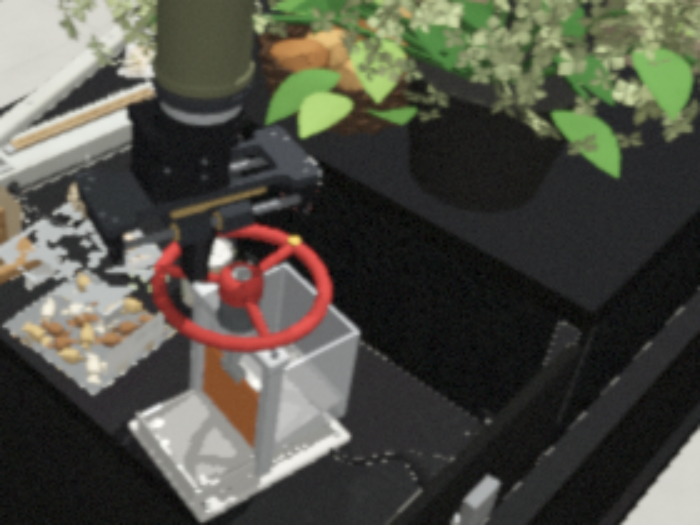

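View pics/top3.png

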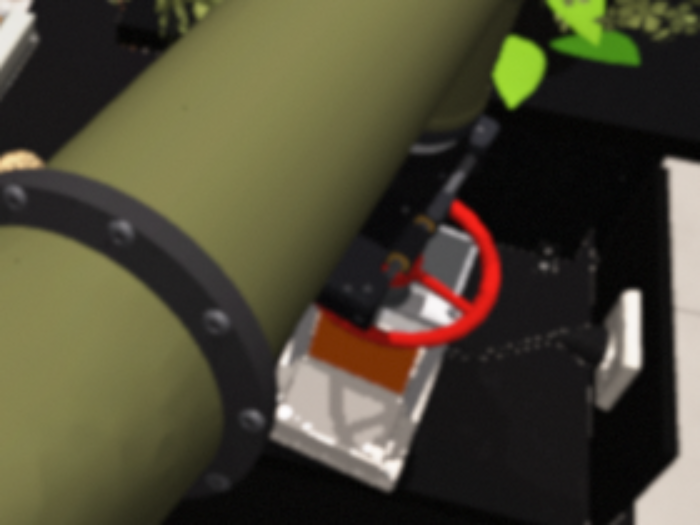

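```bash
python3 - <<'E'
from t import *
s=show()
im=eyes.get_image("scene")
def proj(P):
    T=im["world_to_cam"]; q=T[:3,:3]@P+T[:3,3]; return np.array([im["cx"]+im["fx"]*q[0]/-q[2], im["cy"]-im["fy"]*q[1]/-q[2]])
p=np.array(s["position"])
a=cv2.resize(im["color"][180:290,250:380,::-1],None,fx=6,fy=6,interpolation=cv2.INTER_CUBIC)[:600,:800].copy()
def mark(P,c):
    u=(proj(np.array(P))-[250,180]+.5)*6; cv2.circle(a,tuple(int(x) for x in u),4,c,-1); print(u)
mark(p,(0,255,0)); mark(p+[0,0,.02],(255,255,0)); mark(p+[0,0,.07],(255,0,255))
mark([*C,.222],(255,255,255))
for k in (1.2,121.2,241.2): mark([C[0]+.074*np.cos(np.radians(k)),C[1]+.074*np.sin(np.radians(k)),.222],(0,255,255))
cv2.imwrite("pics/z4.png",a)
E
```

```text
t 6.4 pos [ 0.3994 -0.1922  0.2033] r 0.0433 ang 147.4 Ft 0.52 Fr -0.62 Fz -0.25 q [-0.35 -0.2   0.66  1.93  0.12  1.38 -0.09]
[282.67177896 429.14339668]
[284.24880436 390.6601567 ]
[288.38539884 289.71723056]
[397.20062639 378.32611327]
[523.22936226 286.4289514 ]
[205.82537447 341.95283938]
[464.39967512 519.77647056]
```

View pics/z4.png

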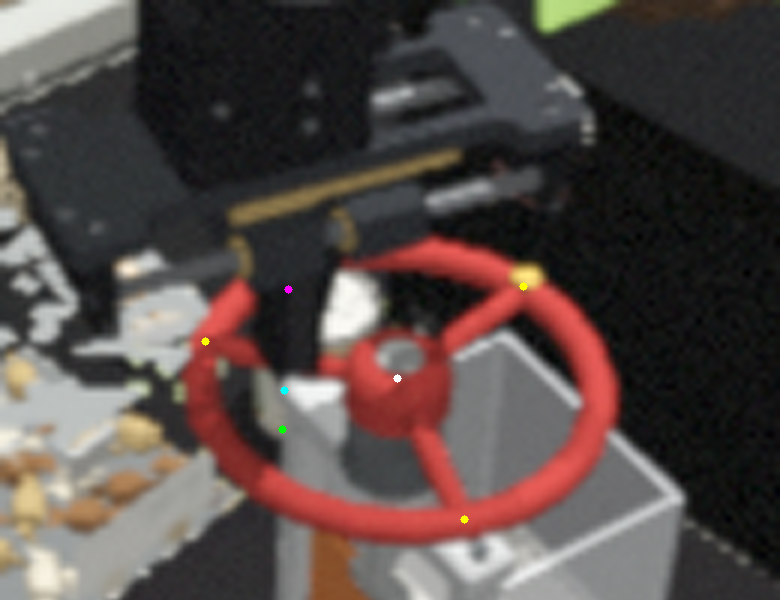

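```bash
python3 - <<'E'
from t import *
im=eyes.get_image("scene"); C3=cloud(im)
for v in range(222,258,2):
    print(v,[(tuple((C3[v,u]*1000).astype(int)),tuple(int(c) for c in im["color"][v,u])) for u in (290,294,298,302,306)])
E
```

```text
222 [((np.int64(355), np.int64(-212), np.int64(328)), (117, 104, 77)), ((np.int64(359), np.int64(-219), np.int64(330)), (41, 43, 46)), ((np.int64(370), np.int64(-220), np.int64(324)), (41, 41, 46)), ((np.int64(378), np.int64(-223), np.int64(321)), (38, 40, 42)), ((np.int64(408), np.int64(-207), np.int64(294)), (41, 32, 31))]
224 [((np.int64(354), np.int64(-213), np.int64(324)), (111, 98, 70)), ((np.int64(362), np.int64(-216), np.int64(321)), (37, 39, 42)), ((np.int64(371), np.int64(-219), np.int64(318)), (37, 39, 43)), ((np.int64(376), np.int64(-225), np.int64(318)), (41, 44, 46)), ((np.int64(408), np.int64(-207), np.int64(288)), (71, 55, 52))]
226 [((np.int64(356), np.int64(-211), np.int64(316)), (122, 69, 53)), ((np.int64(361), np.int64(-217), np.int64(317)), (38, 42, 44)), ((np.int64(370), np.int64(-220), np.int64(314)), (39, 42, 45)), ((np.int64(400), np.int64(-204), np.int64(285)), (34, 34, 34)), ((np.int64(591), np.int64(-45), np.int64(68)), (208, 206, 200))]
228 [((np.int64(424), np.int64(-144), np.int64(226)), (204, 78, 73)), ((np.int64(384), np.int64(-196), np.int64(284)), (
[... 4103 characters left out ...]
95), np.int64(182)), (158, 160, 159))]
254 [((np.int64(365), np.int64(-205), np.int64(226)), (105, 37, 35)), ((np.int64(537), np.int64(-53), np.int64(-2)), (27, 27, 28)), ((np.int64(435), np.int64(-163), np.int64(147)), (121, 123, 122)), ((np.int64(441), np.int64(-170), np.int64(148)), (129, 129, 129)), ((np.int64(424), np.int64(-198), np.int64(181)), (106, 108, 108))]
256 [((np.int64(359), np.int64(-210), np.int64(228)), (127, 42, 40)), ((np.int64(529), np.int64(-61), np.int64(0)), (58, 31, 32)), ((np.int64(435), np.int64(-163), np.int64(140)), (122, 124, 123)), ((np.int64(443), np.int64(-169), np.int64(140)), (137, 138, 137)), ((np.int64(419), np.int64(-203), np.int64(181)), (96, 98, 98))]
```

The scene view shows the dot unmoved at (338,226). Depth puts the fingertip at z≈0.237, although the state reports 0.203, so the fingers are passing above the spokes. I'll move to mid-opening (181°), then lower by the measured offset and check again.

```bash
python3 tab.py 147.4 8.4 4; python3 - <<'E'
from t import *
s=show()
im=eyes.get_image("wrist"); cv2.imwrite("pics/wrist4.png",im["color"][:,:,::-1]); C3=cloud(im)
m=red(im); print(m.sum(), np.median(C3[m>0],0) if m.any() else None)
im=eyes.get_image("scene"); C3=cloud(im); Z=im["range_z"]
h=C3[(Z>0)&(abs(C3[...,0]-.39)<.12)&(abs(C3[...,1]+.19)<.12)&(C3[...,2]>.232)&(C3[...,2]<.36)&(im["color"].max(2)<60)]
for z0 in np.arange(.232,.34,.006):
    q=h[(h[:,2]>=z0)&(h[:,2]<z0+.006)]
    if len(q)>3: print(round(z0,3),len(q),q.min(0).round(3),q.max(0).round(3))
E
```

```text
156: [-0.0063,-0.0008,0]
164: [-0.0065,0.0001,0]
173: [-0.0063,0.001,0]
181: [-0.0062,0.0019,0]
t 6.5 pos [ 0.3997 -0.1918  0.2032] r 0.0433 ang 146.8 Ft -0.7 Fr -0.05 Fz 1.13 q [-0.35 -0.2   0.66  1.93  0.12  1.38 -0.09]
11268 [ 0.46916471 -0.16870435  0.22710068]
0.238 8 [ 0.388 -0.204  0.239] [ 0.401 -0.198  0.244]
0.244 22 [ 0.388 -0.205  0.245] [ 0.403 -0.182  0.25 ]
0.25 24 [ 0.387 -0.204  0.251] [ 0.403 -0.182  0.256]
0.256 16 [ 0.388 -0.206  0.257] [ 0.402 -0.182  0.262]
0.262 23 [ 0.386 -0.204  0.262] [ 0.405 -0.189  0.268]
0.268 16 [ 0.384 -0.204  0.269] [ 0.405 -0.19   0.273]
0.274 23 [ 0.383 -0.205  0.274] [ 0.406 -0.193  0.28 ]
0.28 24 [ 0.382 -0.206  0.28 ] [ 0.407 -0.195  0.286]
0.286 8 [ 0.383 -0.207  0.286] [ 0.409 -0.198  0.291]
0.292 5 [ 0.405 -0.207  0.293] [ 0.409 -0.205  0.297]
0.304 5 [ 0.308 -0.251  0.308] [ 0.473 -0.188  0.31 ]
0.31 60 [ 0.305 -0.257  0.31 ] [ 0.486 -0.138  0.316]
0.316 101 [ 0.306 -0.257  0.316] [ 0.482 -0.183  0.322]
0.322 97 [ 0.305 -0.256  0.322] [ 0.474 -0.187  0.328]
0.328 132 [ 0.302 -0.259  0.328] [ 0.472 -0.158  0.334]
0.334 38 [ 0.3   -0.259  0.334] [ 0.472 -0.154  0.34 ]
```

View pics/wrist4.png

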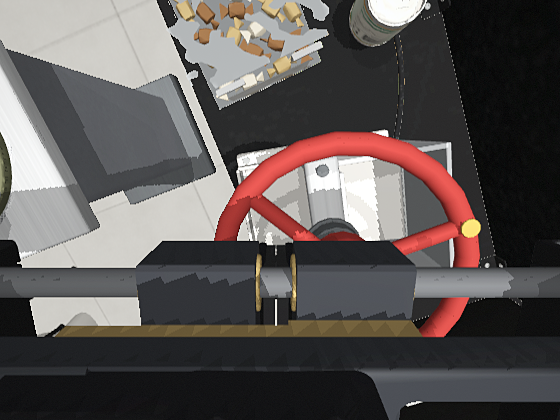

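```bash
python3 -m pendant '[[[0,0,0],[-0.0063,-0.0008,0],1],[[0,0,0],[-0.0067,0,0],1],[[0,0,0],[-0.0066,0.0008,0],1],[[0,0,0],[-0.0063,0.0017,0],1],[[0,0,0],[0,0,0],1]]' ; python3 w.py
python3 -m pendant '[[[0,0,0],[0,0,0.01],1],[[0,0,0],[0,0,0],1]]' ; python3 w.py
```

```text
time: 7.22
position: [0.3919, -0.2173, 0.2033]
tool_rot: [2.586, 1.784, 0.0]
ft_force: [0.1, -0.3, -0.0]
grip_width: 0.004
r 44.0 ang 182.3 z 203.3 Ft 0.29 Fr -0.12 t 7.22 [-0.19  0.69  1.92]
time: 7.48
position: [0.3914, -0.216, 0.1921]
tool_rot: [-2.583, -1.785, 0.002]
ft_force: [0.7, 0.1, -0.5]
grip_width: 0.003
r 44.5 ang 180.7 z 192.1 Ft -0.05 Fr -0.71 t 7.47 [-0.19  0.7   1.94]
```

```bash
python3 -m pendant '[[[0,0,0],[0,0,0.006],1],[[0,0,0],[0,0,0.006],1],[[0,0,0],[0,0,0],1]]' ; python3 w.py
python3 -m pendant '[[[0,0,0],[0,0,0.006],1],[[0,0,0],[0,0,0.006],1],[[0,0,0],[0,0,0],1]]' ; python3 w.py; python3 - <<'E'
from t import *
im=eyes.get_image("scene"); cv2.imwrite("pics/z5.png",cv2.resize(im["color"][160:290,240:400,::-1],None,fx=4.5,fy=4.5,interpolation=cv2.INTER_CUBIC))
E
```

```text
time: 7.85
position: [0.3917, -0.2164, 0.1806]
tool_rot: [-2.584, -1.785, 0.001]
ft_force: [0.4, -0.3, -0.4]
grip_width: 0.004
r 44.2 ang 181.2 z 180.6 Ft 0.33 Fr -0.41 t 7.85 [-0.18  0.7   1.95]
time: 8.22
position: [0.3917, -0.2165, 0.1687]
tool_rot: [-2.584, -1.785, 0.001]
ft_force: [-0.2, -0.1, 0.1]
grip_width: 0.007
r 44.3 ang 181.3 z 168.7 Ft 0.07 Fr 0.16 t 8.22 [-0.17  0.71  1.97]
```

View pics/z5.png

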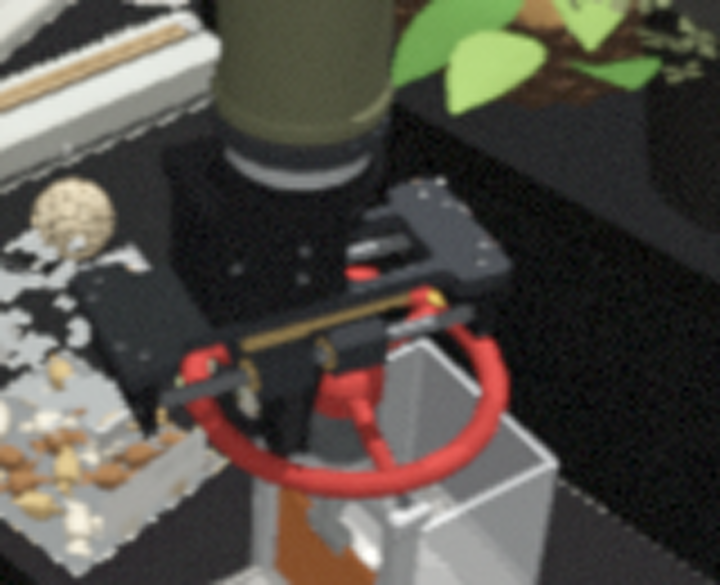

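```bash
python3 tab.py 181 8 3; python3 tab.py 205 4 60 | paste - - - -
```

```text
189: [-0.0055,0.0027,0]
197: [-0.0051,0.0034,0]
205: [-0.0046,0.0041,0]
209: [-0.0021,0.0023,0]	213: [-0.0019,0.0024,0]	217: [-0.0017,0.0025,0]	221: [-0.0015,0.0027,0]
225: [-0.0014,0.0027,0]	229: [-0.0012,0.0029,0]	233: [-0.0009,0.0029,0]	237: [-0.0008,0.003,0]
241: [-0.0005,0.003,0]	245: [-0.0004,0.003,0]	249: [-0.0001,0.0031,0]	253: [0.0001,0.0031,0]
257: [0.0003,0.003,0]	261: [0.0005,0.003,0]	265: [0.0008,0.003,0]	269: [0.0009,0.003,0]
273: [0.0011,0.0028,0]	277: [0.0014,0.0028,0]	281: [0.0015,0.0026,0]	285: [0.0017,0.0026,0]
289: [0.0019,0.0024,0]	293: [0.002,0.0023,0]	297: [0.0022,0.0022,0]	301: [0.0024,0.0019,0]
305: [0.0024,0.0019,0]	309: [0.0026,0.0016,0]	313: [0.0027,0.0014,0]	317: [0.0028,0.0013,0]
321: [0.0029,0.0011,0]	325: [0.003,0.0008,0]	329: [0.003,0.0007,0]	333: [0.003,0.0004,0]
337: [0.0031,0.0003,0]	341: [0.003,0,0]	345: [0.0031,-0.0002,0]	349: [0.003,-0.0004,0]
353: [0.003,-0.0007,0]	357: [0.003,-0.0008,0]	361: [0.0029,-0.001,0]	365: [0.0028,-0.0013,0]
369: [0.0027,-0.0014,0]	373: [0.0026,-0.0016,0]	377: [0.0025,-0.0018,0]	381: [0.0024,-0.002,0]
385: [0.0022,-0.0021,0]	389: [0.0021,-0.0023,0]	393: [0.0019,-0.0024,0]	397: [0.0017,-0.0025,0]
401: [0.0015,-0.0027,0]	405: [0.0014,-0.0027,0]	409: [0.0012,-0.0029,0]	413: [0.0009,-0.0029,0]
417: [0.0008,-0.003,0]	421: [0.0005,-0.003,0]	425: [0.0004,-0.003,0]	429: [0.0001,-0.0031,0]
433: [-0.0001,-0.0031,0]	437: [-0.0003,-0.003,0]	441: [-0.0005,-0.003,0]	445: [-0.0008,-0.003,0]
```

```bash
p(){ python3 w.py; }
python3 -m pendant '[[[0,0,0],[-0.0055,0.0027,0],1],[[0,0,0],[-0.0051,0.0034,0],1],[[0,0,0],[-0.0046,0.0041,0],1]]'>/dev/null; p
python3 -m pendant '[[[0,0,0],[-0.0021,0.0023,0],1]]'>/dev/null; p
python3 -m pendant '[[[0,0,0],[-0.0019,0.0024,0],1]]'>/dev/null; p
python3 -m pendant '[[[0,0,0],[-0.0017,0.0025,0],1]]'>/dev/null; p
python3 -m pendant '[[[0,0,0],[-0.0015,0.0027,0],1]]'>/dev/null; p
python3 -m pendant '[[[0,0,0],[-0.0014,0.0027,0],1]]'>/dev/null; p
python3 -m pendant '[[[0,0,0],[-0.0012,0.0029,0],1]]'>/dev/null; p
python3 -m pendant '[[[0,0,0],[-0.0009,0.0029,0],1]]'>/dev/null; p
python3 -m pendant '[[[0,0,0],[-0.0008,0.003,0],1]]'>/dev/null; p
python3 - <<'E'
from t import *
im=eyes.get_image("scene"); cv2.imwrite("pics/z6.png",cv2.resize(im["color"][160:290,240:400,::-1],None,fx=4.5,fy=4.5,interpolation=cv2.INTER_CUBIC))
E
```

```text
r 44.1 ang 206.4 z 169.4 Ft -0.15 Fr 0.72 t 8.65 [-0.14  0.75  1.95]
r 44.2 ang 210.4 z 169.3 Ft -0.36 Fr -0.43 t 8.78 [-0.13  0.75  1.94]
r 44.0 ang 213.8 z 169.2 Ft -0.56 Fr -0.21 t 8.90 [-0.12  0.76  1.94]
r 44.0 ang 217.6 z 169.2 Ft 0.09 Fr 0.21 t 9.03 [-0.11  0.76  1.93]
r 43.9 ang 221.4 z 169.2 Ft -1.04 Fr -0.09 t 9.15 [-0.1   0.77  1.92]
r 44.0 ang 225.4 z 169.2 Ft -1.22 Fr -0.20 t 9.28 [-0.09  0.77  1.92]
r 44.1 ang 229.6 z 169.2 Ft -2.08 Fr -0.63 t 9.40 [-0.08  0.78  1.91]
r 44.1 ang 233.5 z 169.2 Ft -0.77 Fr -0.58 t 9.53 [-0.08  0.78  1.91]
r 44.2 ang 237.6 z 169.2 Ft -0.98 Fr -0.45 t 9.65 [-0.07  0.79  1.9 ]
```

View pics/z6.png

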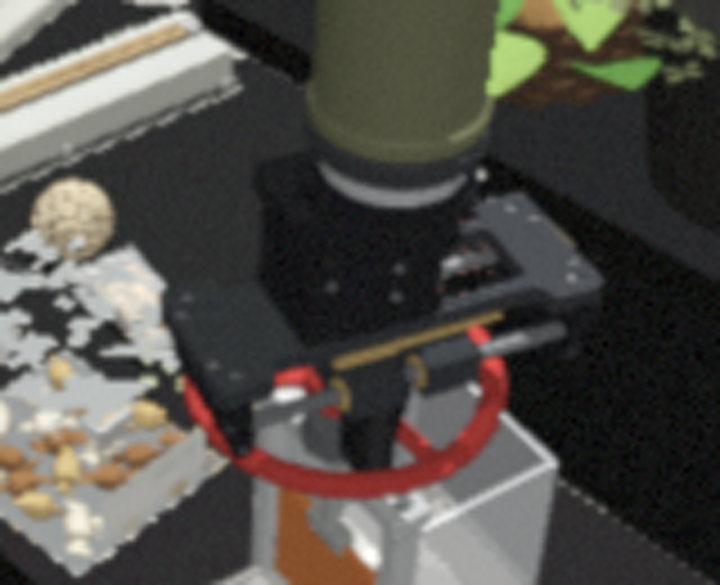

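```bash
p(){ python3 w.py; }
python3 -m pendant '[[[0,0,0],[-0.0005,0.003,0],1]]'>/dev/null; p
python3 -m pendant '[[[0,0,0],[-0.0004,0.003,0],1]]'>/dev/null; p
python3 -m pendant '[[[0,0,0],[-0.0001,0.0031,0],1]]'>/dev/null; p
python3 -m pendant '[[[0,0,0],[0.0001,0.0031,0],1]]'>/dev/null; p
python3 -m pendant '[[[0,0,0],[0.0003,0.003,0],1]]'>/dev/null; p
python3 -m pendant '[[[0,0,0],[0.0005,0.003,0],1]]'>/dev/null; p
python3 -m pendant '[[[0,0,0],[0.0008,0.003,0],1]]'>/dev/null; p
python3 -m pendant '[[[0,0,0],[0.0009,0.003,0],1]]'>/dev/null; p
python3 -m pendant '[[[0,0,0],[0.0011,0.0028,0],1]]'>/dev/null; p
python3 -m pendant '[[[0,0,0],[0.0014,0.0028,0],1]]'>/dev/null; p
python3 -m pendant '[[[0,0,0],[0.0015,0.0026,0],1]]'>/dev/null; p
python3 -m pendant '[[[0,0,0],[0.0017,0.0026,0],1]]'>/dev/null; p
```

```text
r 44.2 ang 241.4 z 169.2 Ft -1.70 Fr 1.10 t 9.82 [-0.06  0.79  1.89]
r 44.3 ang 245.6 z 169.2 Ft -1.11 Fr -0.18 t 9.95 [-0.05  0.79  1.89]
r 44.3 ang 249.6 z 169.2 Ft -0.97 Fr 0.62 t 10.07 [-0.04  0.8   1.88]
r 44.4 ang 253.7 z 169.2 Ft 0.14 Fr -0.39 t 10.20 [-0.03  0.8   1.87]
r 44.4 ang 257.6 z 169.2 Ft -0.67 Fr -1.28 t 10.32 [-0.02  0.8   1.87]
r 44.4 ang 261.5 z 169.2 Ft -0.18 Fr -0.28 t 10.45 [-0.01  0.8   1.86]
r 44.4 ang 265.5 z 169.2 Ft -0.76 Fr 0.11 t 10.57 [0.   0.81 1.85]
r 44.4 ang 269.6 z 169.2 Ft -0.75 Fr -0.47 t 10.70 [0.01 0.81 1.85]
r 44.4 ang 273.5 z 169.3 Ft -1.55 Fr -0.12 t 10.82 [0.02 0.81 1.84]
r 44.4 ang 277.5 z 169.3 Ft -1.35 Fr -0.16 t 10.95 [0.03 0.81 1.84]
r 44.4 ang 281.4 z 169.3 Ft -0.62 Fr 0.00 t 11.07 [0.03 0.81 1.83]
r 44.4 ang 285.4 z 169.3 Ft -1.22 Fr -0.21 t 11.20 [0.04 0.81 1.83]
```

```bash
p(){ python3 w.py; }
python3 -m pendant '[[[0,0,0],[0.0019,0.0024,0],1]]'>/dev/null; p
python3 -m pendant '[[[0,0,0],[0.002,0.0023,0],1]]'>/dev/null; p
python3 -m pendant '[[[0,0,0],[0.0022,0.0022,0],1]]'>/dev/null; p
python3 -m pendant '[[[0,0,0],[0.0024,0.0019,0],1]]'>/dev/null; p
python3 -m pendant '[[[0,0,0],[0.0024,0.0019,0],1]]'>/dev/null; p
python3 -m pendant '[[[0,0,0],[0.0026,0.0016,0],1]]'>/dev/null; p
python3 -m pendant '[[[0,0,0],[0.0027,0.0014,0],1]]'>/dev/null; p
python3 -m pendant '[[[0,0,0],[0.0028,0.0013,0],1]]'>/dev/null; p
python3 -m pendant '[[[0,0,0],[0.0029,0.0011,0],1]]'>/dev/null; p
python3 -m pendant '[[[0,0,0],[0.003,0.0008,0],1]]'>/dev/null; p
python3 -m pendant '[[[0,0,0],[0.003,0.0007,0],1]]'>/dev/null; p
python3 -m pendant '[[[0,0,0],[0.003,0.0004,0],1]]'>/dev/null; p
python3 -m pendant '[[[0,0,0],[0.0031,0.0003,0],1]]'>/dev/null; p
python3 -m pendant '[[[0,0,0],[0.003,0,0],1]]'>/dev/null; p
python3 -m pendant '[[[0,0,0],[0.0031,-0.0002,0],1]]'>/dev/null; p
python3 -m pendant '[[[0,0,0],[0.003,-0.0004,0],1]]'>/dev/null; p
python3 -m pendant '[[[0,0,0],[0.003,-0.0007,0],1]]'>/dev/null; p
python3 -m pendant '[[[0,0,0],[0.003,-0.0008,0],1]]'>/dev/null; p
```

```text
r 44.4 ang 289.4 z 169.3 Ft -0.70 Fr 0.18 t 11.32 [0.05 0.81 1.82]
r 44.5 ang 293.3 z 169.3 Ft -0.24 Fr 0.30 t 11.45 [0.05 0.81 1.82]
r 44.5 ang 297.3 z 169.3 Ft -0.31 Fr -0.27 t 11.57 [0.06 0.8  1.81]
r 44.4 ang 301.2 z 169.3 Ft -0.51 Fr 0.49 t 11.70 [0.06 0.8  1.81]
r 44.5 ang 305.3 z 169.3 Ft -0.74 Fr -0.37 t 11.82 [0.07 0.8  1.81]
r 44.5 ang 309.2 z 169.3 Ft -1.09 Fr 0.45 t 11.95 [0.07 0.8  1.8 ]
r 44.4 ang 313.1 z 169.3 Ft -1.04 Fr -0.27 t 12.07 [0.07 0.8  1.8 ]
r 44.4 ang 316.9 z 169.3 Ft -1.36 Fr -0.16 t 12.20 [0.08 0.8  1.8 ]
r 44.4 ang 320.9 z 169.2 Ft -1.19 Fr -0.21 t 12.32 [0.08 0.79 1.8 ]
r 44.3 ang 325.0 z 169.3 Ft -1.56 Fr 0.58 t 12.45 [0.08 0.79 1.8 ]
r 44.4 ang 329.0 z 169.3 Ft -0.50 Fr -0.45 t 12.57 [0.08 0.79 1.8 ]
r 44.3 ang 333.0 z 169.3 Ft -0.93 Fr -0.13 t 12.70 [0.08 0.79 1.8 ]
r 44.4 ang 337.0 z 169.3 Ft -0.38 Fr 0.55 t 12.82 [0.08 0.78 1.8 ]
r 44.4 ang 340.8 z 169.3 Ft 0.05 Fr -0.16 t 12.95 [0.08 0.78 1.8 ]
r 44.4 ang 344.9 z 169.3 Ft -1.56 Fr 0.46 t 13.07 [0.08 0.78 1.8 ]
r 44.4 ang 348.9 z 169.3 Ft -0.69 Fr 0.60 t 13.20 [0.08 0.78 1.8 ]
r 44.3 ang 352.8 z 169.3 Ft -0.02 Fr 0.24 t 13.32 [0.07 0.77 1.8 ]
r 44.2 ang 356.8 z 169.3 Ft -1.00 Fr 1.01 t 13.45 [0.07 0.77 1.8 ]
```

```bash
p(){ python3 w.py; }
python3 -m pendant '[[[0,0,0],[0.0029,-0.001,0],1]]'>/dev/null; p
python3 -m pendant '[[[0,0,0],[0.0028,-0.0013,0],1]]'>/dev/null; p
python3 -m pendant '[[[0,0,0],[0.0027,-0.0014,0],1]]'>/dev/null; p
python3 -m pendant '[[[0,0,0],[0.0026,-0.0016,0],1]]'>/dev/null; p
python3 -m pendant '[[[0,0,0],[0.0025,-0.0018,0],1]]'>/dev/null; p
python3 -m pendant '[[[0,0,0],[0.0024,-0.002,0],1]]'>/dev/null; p
python3 -m pendant '[[[0,0,0],[0.0022,-0.0021,0],1]]'>/dev/null; p
python3 -m pendant '[[[0,0,0],[0.0021,-0.0023,0],1]]'>/dev/null; p
python3 -m pendant '[[[0,0,0],[0.0019,-0.0024,0],1]]'>/dev/null; p
python3 -m pendant '[[[0,0,0],[0.0017,-0.0025,0],1]]'>/dev/null; p
python3 -m pendant '[[[0,0,0],[0.0015,-0.0027,0],1]]'>/dev/null; p
python3 -m pendant '[[[0,0,0],[0.0014,-0.0027,0],1]]'>/dev/null; p
python3 -m pendant '[[[0,0,0],[0.0012,-0.0029,0],1]]'>/dev/null; p
python3 -m pendant '[[[0,0,0],[0.0009,-0.0029,0],1]]'>/dev/null; p
python3 -m pendant '[[[0,0,0],[0.0008,-0.003,0],1]]'>/dev/null; p
```

```text
r 44.3 ang 0.9 z 169.3 Ft -0.96 Fr -0.50 t 13.57 [0.07 0.77 1.81]
r 44.2 ang 4.8 z 169.3 Ft -0.17 Fr -0.24 t 13.70 [0.06 0.76 1.81]
r 44.2 ang 8.8 z 169.3 Ft -1.17 Fr 0.71 t 13.82 [0.06 0.76 1.81]
r 44.1 ang 12.6 z 169.3 Ft -1.44 Fr -1.04 t 13.95 [0.05 0.76 1.82]
r 43.8 ang 15.7 z 169.4 Ft -2.84 Fr -0.78 t 14.07 [0.05 0.75 1.82]
r 43.4 ang 18.6 z 169.4 Ft -5.99 Fr -0.81 t 14.20 [0.04 0.75 1.83]
r 42.8 ang 21.0 z 169.5 Ft -8.43 Fr -2.76 t 14.32 [0.03 0.75 1.83]
r 42.6 ang 24.5 z 169.7 Ft -8.66 Fr -2.53 t 14.45 [0.03 0.75 1.83]
r 42.5 ang 28.5 z 169.8 Ft -8.39 Fr -2.86 t 14.57 [0.02 0.74 1.84]
r 42.6 ang 32.5 z 169.9 Ft -8.14 Fr -2.97 t 14.70 [0.01 0.74 1.84]
r 42.6 ang 36.6 z 170.0 Ft -8.19 Fr -2.79 t 14.82 [0.   0.74 1.85]
r 42.7 ang 40.6 z 170.1 Ft -7.89 Fr -3.24 t 14.95 [-0.    0.73  1.86]
r 42.8 ang 44.7 z 170.2 Ft -7.28 Fr -4.41 t 15.07 [-0.01  0.73  1.86]
r 42.7 ang 48.6 z 170.3 Ft -8.27 Fr -3.17 t 15.20 [-0.02  0.73  1.87]
r 42.6 ang 52.2 z 170.4 Ft -9.82 Fr -3.38 t 15.32 [-0.03  0.72  1.87]
```

```bash
cat > dot.py <<'E'
from t import *
import sys
for n in ["scene","top"]:
    im=eyes.get_image(n); y=yel(im); nc,_,s2,cen=cv2.connectedComponentsWithStats(y)
    for i in range(1,nc):
        if s2[i,4]>2:
            q=toplane(im,cen[i],0.226)[0]; d=q[:2]-C; r=np.hypot(*d)
            if .06<r<.09: print(n,"dot",cen[i].round(1),s2[i,4],"r",r.round(4),"ang",(np.degrees(np.arctan2(d[1],d[0]))%360).round(1))
    if len(sys.argv)>1:
        a=im["color"][160:340,240:400] if n=="scene" else im["color"][150:350,280:460]
        cv2.imwrite(f"pics/{sys.argv[1]}_{n}.png",cv2.resize(a[:,:,::-1],None,fx=3.3,fy=3.3,interpolation=cv2.INTER_CUBIC))
E
python3 w.py; python3 dot.py b1; python3 tab.py 412 -2 8
```

```text
r 42.6 ang 52.2 z 170.4 Ft -9.82 Fr -3.38 t 15.32 [-0.03  0.72  1.87]
scene dot [297.  260.3] 14 r 0.0734 ang 189.8
top dot [380.8 264. ] 25 r 0.0745 ang 190.3
410: [-0.0005,0.0014,0]
408: [-0.0005,0.0015,0]
406: [-0.0006,0.0014,0]
404: [-0.0006,0.0014,0]
402: [-0.0007,0.0014,0]
400: [-0.0007,0.0013,0]
398: [-0.0008,0.0013,0]
396: [-0.0008,0.0013,0]
```

View pics/b1_scene.png

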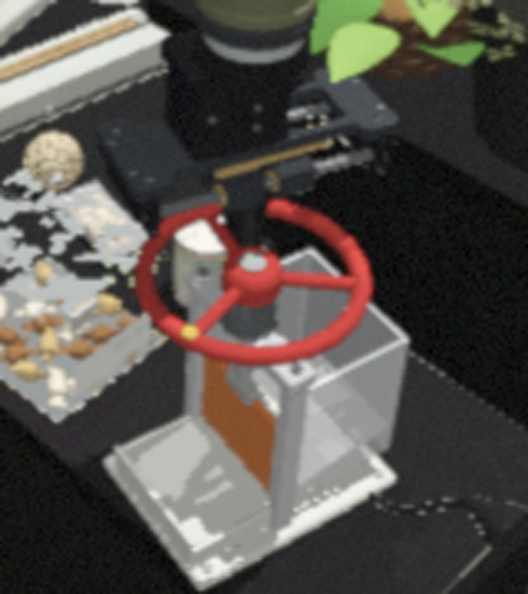

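View pics/b1_top.png

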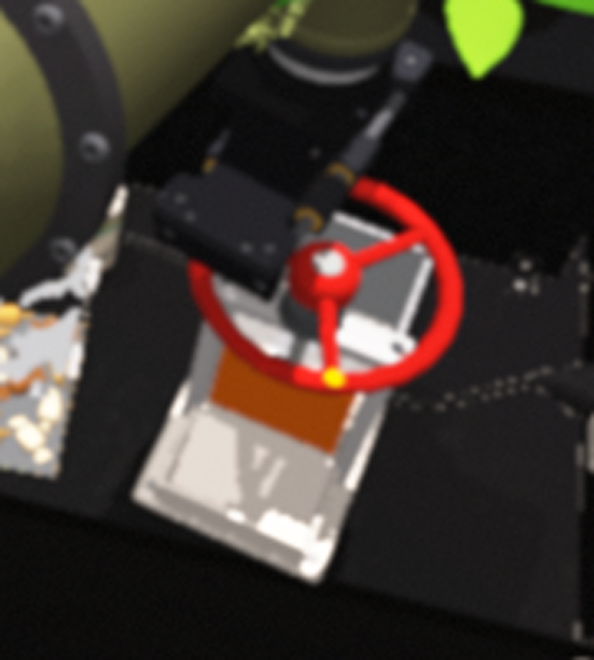

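```bash
p(){ python3 w.py; }
python3 -m pendant '[[[0,0,0],[-0.0005,0.0014,0],1]]'>/dev/null; p
python3 -m pendant '[[[0,0,0],[-0.0005,0.0015,0],1]]'>/dev/null; p
python3 -m pendant '[[[0,0,0],[-0.0006,0.0014,0],1]]'>/dev/null; p
python3 -m pendant '[[[0,0,0],[-0.0006,0.0014,0],1]]'>/dev/null; p
python3 -m pendant '[[[0,0,0],[-0.0007,0.0014,0],1]]'>/dev/null; p
python3 -m pendant '[[[0,0,0],[-0.0007,0.0013,0],1]]'>/dev/null; p
python3 -m pendant '[[[0,0,0],[-0.0008,0.0013,0],1]]'>/dev/null; p
python3 -m pendant '[[[0,0,0],[-0.0008,0.0013,0],1]]'>/dev/null; p
python3 dot.py
```

```text
r 43.1 ang 51.4 z 170.3 Ft -5.50 Fr -1.88 t 15.55 [-0.03  0.72  1.87]
r 43.7 ang 50.7 z 170.1 Ft -3.19 Fr -0.64 t 15.68 [-0.02  0.72  1.87]
r 44.1 ang 50.1 z 169.7 Ft -1.85 Fr 0.18 t 15.80 [-0.02  0.73  1.87]
r 44.2 ang 49.1 z 169.3 Ft -1.36 Fr 0.31 t 15.93 [-0.01  0.73  1.86]
r 43.8 ang 47.5 z 169.0 Ft -0.40 Fr 0.63 t 16.05 [-0.01  0.73  1.86]
r 43.1 ang 45.6 z 168.8 Ft -0.42 Fr 0.95 t 16.18 [-0.    0.73  1.86]
r 42.5 ang 43.3 z 168.8 Ft 0.58 Fr -0.22 t 16.30 [0.   0.73 1.86]
r 42.5 ang 40.9 z 169.0 Ft -0.33 Fr 0.45 t 16.43 [0.   0.74 1.85]
scene dot [293.8 258.2] 17 r 0.073 ang 182.7
top dot [375.9 263.4] 33 r 0.0747 ang 183.5
```

```bash
python3 - <<'E'
import numpy as np
A=np.array([[.354,.935],[.935,-.354]]); r=.044
th=np.radians(41+8*np.arange(46)); P=np.round(1e4*r*(A@np.array([np.cos(th),np.sin(th)])))
D=np.diff(P,axis=1).T/1e4
for k in range(0,45,8):
    print(41+8*k,"->",41+8*min(k+8,45)); print("["+",".join(f"[[0,0,0],[{d[0]:g},{d[1]:g},0],1]" for d in D[k:k+8])+"]")
E
```

```text
41 -> 105
[[[0,0,0],[0.0026,-0.0056,0],1],[[0,0,0],[0.0017,-0.0059,0],1],[[0,0,0],[0.0009,-0.006,0],1],[[0,0,0],[0,-0.0062,0],1],[[0,0,0],[-0.0008,-0.006,0],1],[[0,0,0],[-0.0017,-0.006,0],1],[[0,0,0],[-0.0025,-0.0056,0],1],[[0,0,0],[-0.0032,-0.0052,0],1]]
105 -> 169
[[[0,0,0],[-0.0039,-0.0047,0],1],[[0,0,0],[-0.0046,-0.0041,0],1],[[0,0,0],[-0.005,-0.0035,0],1],[[0,0,0],[-0.0055,-0.0027,0],1],[[0,0,0],[-0.0059,-0.0019,0],1],[[0,0,0],[-0.006,-0.0011,0],1],[[0,0,0],[-0.0061,-0.0003,0],1],[[0,0,0],[-0.0061,0.0006,0],1]]
169 -> 233
[[[0,0,0],[-0.006,0.0015,0],1],[[0,0,0],[-0.0057,0.0023,0],1],[[0,0,0],[-0.0053,0.003,0],1],[[0,0,0],[-0.0049,0.0038,0],1],[[0,0,0],[-0.0043,0.0044,0],1],[[0,0,0],[-0.0036,0.0049,0],1],[[0,0,0],[-0.0029,0.0054,0],1],[[0,0,0],[-0.0021,0.0058,0],1]]
233 -> 297
[[[0,0,0],[-0.0013,0.006,0],1],[[0,0,0],[-0.0005,0.0061,0],1],[[0,0,0],[0.0004,0.0061,0],1],[[0,0,0],[0.0013,0.006,0],1],[[0,0,0],[0.002,0.0058,0],1],[[0,0,0],[0.0029,0.0054,0],1],[[0,0,0],[0.0036,0.005,0],1],[[0,0,0],[0.0042,0.0045,0],1]]
297 -> 361
[[[0,0,0],[0.0048,0.0038,0],1],[[0,0,0],[0.0053,0.003,0],1],[[0,0,0],[0.0057,0.0024,0],1],[[0,0,0],[0.006,0.0015,0],1],[[0,0,0],[0.0061,0.0007,0],1],[[0,0,0],[0.0061,-0.0002,0],1],[[0,0,0],[0.006,-0.0011,0],1],[[0,0,0],[0.0059,-0.0018,0],1]]
361 -> 401
[[[0,0,0],[0.0055,-0.0027,0],1],[[0,0,0],[0.0051,-0.0034,0],1],[[0,0,0],[0.0046,-0.0041,0],1],[[0,0,0],[0.004,-0.0047,0],1],[[0,0,0],[0.0032,-0.0052,0],1]]
```

```bash
python3 -m pendant '[[[0,0,0],[0.0026,-0.0056,0],1],[[0,0,0],[0.0017,-0.0059,0],1],[[0,0,0],[0.0009,-0.006,0],1],[[0,0,0],[0,-0.0062,0],1],[[0,0,0],[-0.0008,-0.006,0],1],[[0,0,0],[-0.0017,-0.006,0],1],[[0,0,0],[-0.0025,-0.0056,0],1],[[0,0,0],[-0.0032,-0.0052,0],1]]' >/dev/null; python3 w.py; python3 dot.py b2
```

```text
r 42.1 ang 100.3 z 171.1 Ft -10.22 Fr -2.72 t 17.52 [-0.14  0.69  1.95]
scene dot [328.  264.5] 16 r 0.0737 ang 243.0
top dot [411.7 252.9] 24 r 0.0746 ang 243.6
```

View pics/b2_scene.png

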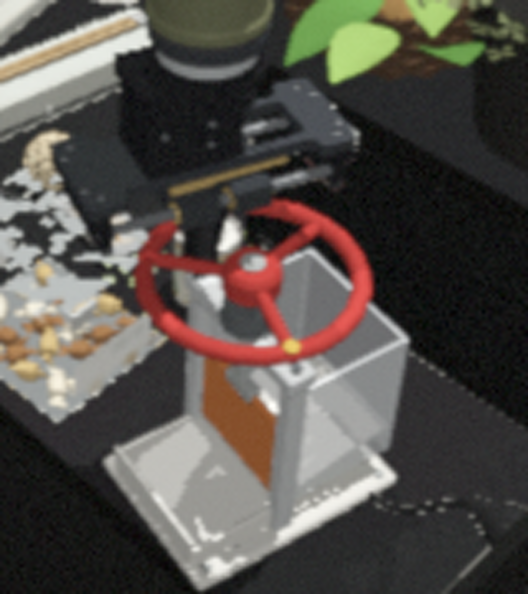

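```bash
python3 -m pendant '[[[0,0,0],[-0.0039,-0.0047,0],1],[[0,0,0],[-0.0046,-0.0041,0],1],[[0,0,0],[-0.005,-0.0035,0],1],[[0,0,0],[-0.0055,-0.0027,0],1],[[0,0,0],[-0.0059,-0.0019,0],1],[[0,0,0],[-0.006,-0.0011,0],1],[[0,0,0],[-0.0061,-0.0003,0],1],[[0,0,0],[-0.0061,0.0006,0],1]]' >/dev/null; python3 w.py
python3 -m pendant '[[[0,0,0],[-0.006,0.0015,0],1],[[0,0,0],[-0.0057,0.0023,0],1],[[0,0,0],[-0.0053,0.003,0],1],[[0,0,0],[-0.0049,0.0038,0],1],[[0,0,0],[-0.0043,0.0044,0],1],[[0,0,0],[-0.0036,0.0049,0],1],[[0,0,0],[-0.0029,0.0054,0],1],[[0,0,0],[-0.0021,0.0058,0],1]]' >/dev/null; python3 w.py;
```

```text
r 42.1 ang 162.7 z 170.5 Ft -11.02 Fr -3.23 t 18.62 [-0.19  0.72  1.98]
r 42.7 ang 227.5 z 168.3 Ft -9.34 Fr -2.23 t 19.62 [-0.08  0.82  1.91]
```

```bash
python3 -m pendant '[[[0,0,0],[-0.0013,0.006,0],1],[[0,0,0],[-0.0005,0.0061,0],1],[[0,0,0],[0.0004,0.0061,0],1],[[0,0,0],[0.0013,0.006,0],1],[[0,0,0],[0.002,0.0058,0],1],[[0,0,0],[0.0029,0.0054,0],1],[[0,0,0],[0.0036,0.005,0],1],[[0,0,0],[0.0042,0.0045,0],1]]' >/dev/null; python3 w.py
python3 -m pendant '[[[0,0,0],[0.0048,0.0038,0],1],[[0,0,0],[0.0053,0.003,0],1],[[0,0,0],[0.0057,0.0024,0],1],[[0,0,0],[0.006,0.0015,0],1],[[0,0,0],[0.0061,0.0007,0],1],[[0,0,0],[0.0061,-0.0002,0],1],[[0,0,0],[0.006,-0.0011,0],1],[[0,0,0],[0.0059,-0.0018,0],1]]' >/dev/null; python3 w.py
python3 -m pendant '[[[0,0,0],[0.0055,-0.0027,0],1],[[0,0,0],[0.0051,-0.0034,0],1],[[0,0,0],[0.0046,-0.0041,0],1],[[0,0,0],[0.004,-0.0047,0],1],[[0,0,0],[0.0032,-0.0052,0],1]]' >/dev/null; python3 w.py; python3 dot.py b3
```

```text
r 42.3 ang 289.0 z 167.5 Ft -8.83 Fr -1.24 t 20.62 [0.06 0.85 1.82]
r 40.5 ang 352.8 z 168.9 Ft -10.45 Fr -1.87 t 21.62 [0.07 0.82 1.81]
r 40.7 ang 36.1 z 170.1 Ft -8.19 Fr -2.17 t 22.25 [0.   0.78 1.85]
scene dot [291.3 256.8] 12 r 0.0739 ang 177.5
top dot [372.9 262.9] 22 r 0.075 ang 179.2
```

View pics/b3_scene.png

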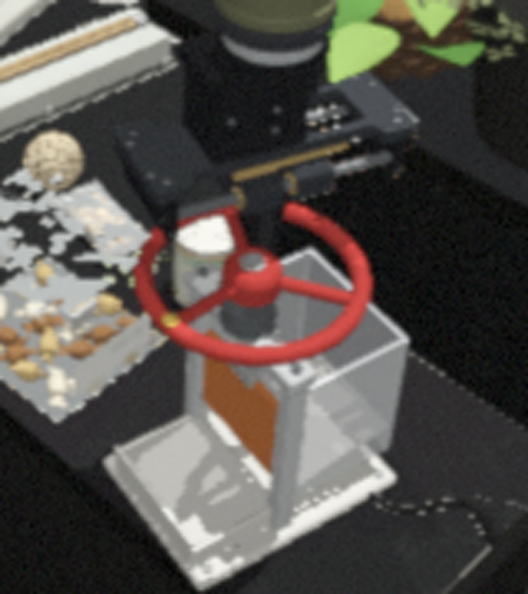

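```bash
python3 -m pendant '[[[0,0,0],[0.0034,-0.0051,0],1],[[0,0,0],[0.0017,-0.0059,0],1],[[0,0,0],[0.0009,-0.006,0],1],[[0,0,0],[0,-0.0062,0],1],[[0,0,0],[-0.0008,-0.006,0],1],[[0,0,0],[-0.0017,-0.006,0],1],[[0,0,0],[-0.0025,-0.0056,0],1],[[0,0,0],[-0.0032,-0.0052,0],1]]' >/dev/null; python3 w.py
python3 -m pendant '[[[0,0,0],[-0.0039,-0.0047,0],1],[[0,0,0],[-0.0046,-0.0041,0],1],[[0,0,0],[-0.005,-0.0035,0],1],[[0,0,0],[-0.0055,-0.0027,0],1],[[0,0,0],[-0.0059,-0.0019,0],1],[[0,0,0],[-0.006,-0.0011,0],1],[[0,0,0],[-0.0061,-0.0003,0],1],[[0,0,0],[-0.0061,0.0006,0],1]]' >/dev/null; python3 w.py
python3 -m pendant '[[[0,0,0],[-0.006,0.0015,0],1],[[0,0,0],[-0.0057,0.0023,0],1],[[0,0,0],[-0.0053,0.003,0],1],[[0,0,0],[-0.0049,0.0038,0],1],[[0,0,0],[-0.0043,0.0044,0],1],[[0,0,0],[-0.0036,0.0049,0],1],[[0,0,0],[-0.0029,0.0054,0],1],[[0,0,0],[-0.0021,0.0058,0],1]]' >/dev/null; python3 w.py;
```

```text
r 42.4 ang 99.1 z 171.2 Ft -10.82 Fr -3.33 t 23.35 [-0.14  0.73  1.95]
r 41.4 ang 161.5 z 170.5 Ft -11.71 Fr -3.37 t 24.35 [-0.2   0.76  1.98]
r 41.7 ang 227.5 z 168.3 Ft -9.62 Fr -2.49 t 25.35 [-0.09  0.86  1.91]
```

```bash
python3 -m pendant '[[[0,0,0],[-0.0013,0.006,0],1],[[0,0,0],[-0.0005,0.0061,0],1],[[0,0,0],[0.0004,0.0061,0],1],[[0,0,0],[0.0013,0.006,0],1],[[0,0,0],[0.002,0.0058,0],1],[[0,0,0],[0.0029,0.0054,0],1],[[0,0,0],[0.0036,0.005,0],1],[[0,0,0],[0.0042,0.0045,0],1]]' >/dev/null; python3 w.py
python3 -m pendant '[[[0,0,0],[0.0048,0.0038,0],1],[[0,0,0],[0.0053,0.003,0],1],[[0,0,0],[0.0057,0.0024,0],1],[[0,0,0],[0.006,0.0015,0],1],[[0,0,0],[0.0061,0.0007,0],1],[[0,0,0],[0.0061,-0.0002,0],1],[[0,0,0],[0.006,-0.0011,0],1]]' >/dev/null; python3 w.py; python3 dot.py b4;  python3 -m pendant '[[[0,0,0],[0,0,0],1]]' >/dev/null; python3 w.py; python3 dot.py
```

```text
r 42.1 ang 290.1 z 167.4 Ft -9.24 Fr -1.42 t 26.35 [0.06 0.9  1.82]
r 41.2 ang 345.3 z 168.7 Ft -11.14 Fr -1.96 t 27.23 [0.08 0.87 1.81]
scene dot [282.8 239.1] 10 r 0.0741 ang 131.4
top dot [347.2 246.4] 14 r 0.0744 ang 134.5
r 42.0 ang 347.2 z 168.9 Ft -7.81 Fr -1.68 t 27.45 [0.08 0.87 1.8 ]
scene dot [282.8 240. ] 10 r 0.0739 ang 133.7
top dot [347.2 246.4] 14 r 0.0744 ang 134.5
```

View pics/b4_scene.png

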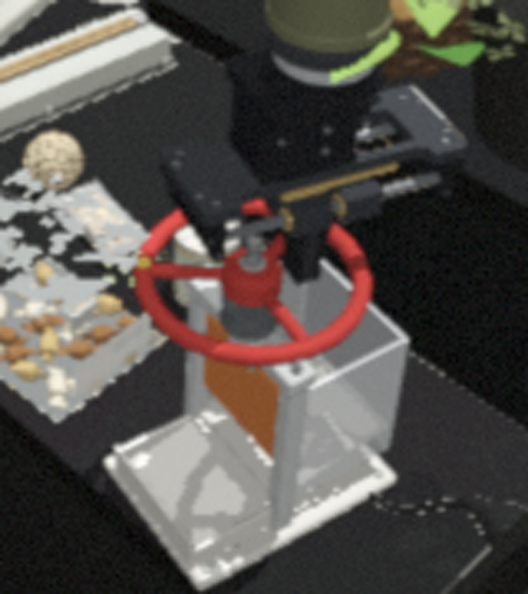

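View pics/b4_top.png

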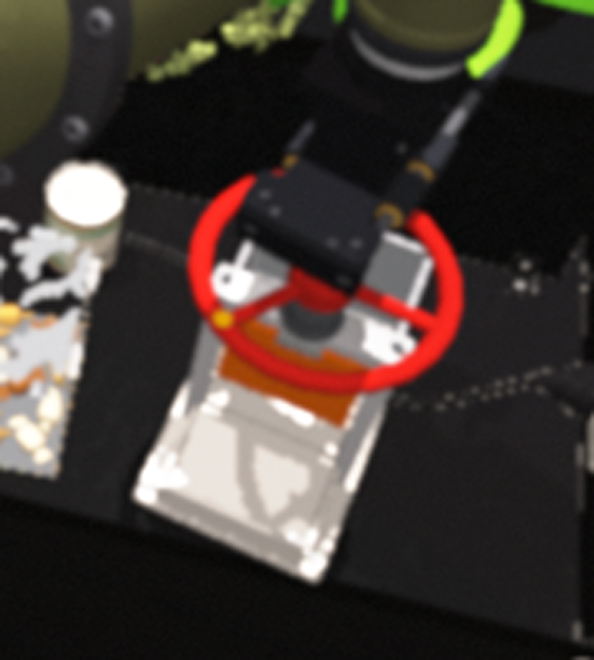

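```bash
cat > gate.py <<'E'
from t import *
import sys
def orange(rgb):
    h=cv2.cvtColor(rgb,cv2.COLOR_RGB2HSV)
    m=((h[...,0]>5)&(h[...,0]<16)&(h[...,1]>130)&(h[...,2]>70)).astype(np.uint8)
    return m
for n in ["scene","top"]:
    im=eyes.get_image(n); C3=cloud(im)
    def main(rgb):
        m=orange(rgb); m[:200]=0; m[:,:270]=0; m[330:]=0
        nc,lab,st,cen=cv2.connectedComponentsWithStats(m); k=1+np.argmax(st[1:,4]); return lab==k
    now=main(im["color"]); old=main(cv2.imread(f"pics/{n}0.png")[:,:,::-1].copy())
    P=C3[cv2.erode(now.astype(np.uint8),np.ones((3,3)))>0]; P=P[np.abs(P-np.median(P,0)).max(1)<.06]
    c=P.mean(0); u,sv,vt=np.linalg.svd(P-c); nrm=vt[2]; nrm[2]=0; nrm/=np.linalg.norm(nrm); 
    tang=np.array([-nrm[1],nrm[0],0]); 
    def edge(m):
        us=np.where(m.any(0))[0]; pts=[]
        for x in us: pts.append((x,np.where(m[:,x])[0].max()+.5))
        o,d=rays(im,pts); t=((c-o)@nrm)/(d@nrm); return o+d*t[:,None]
    eo,en=edge(old),edge(now)
    for nm,e in (("old",eo),("now",en)):
        s=(e-[*C,0])@tang; o=np.argsort(s)
        print(n,nm,"az n",np.degrees(np.arctan2(nrm[1],nrm[0])).round(1),[(int(1e3*a),round(1e3*b,1)) for a,b in zip(s[o][::3],e[o][::3,2])])
E
python3 gate.py
```

```text
scene old az n 168.7 [(-35, np.float64(40.7)), (-21, np.float64(42.5)), (-8, np.float64(40.6)), (4, np.float64(42.3)), (17, np.float64(40.5)), (29, np.float64(42.2)), (42, np.float64(40.4))]
scene now az n 168.7 [(-37, np.float64(80.0)), (-24, np.float64(77.9)), (-11, np.float64(79.3)), (1, np.float64(77.2)), (13, np.float64(78.5)), (26, np.float64(79.9)), (38, np.float64(81.2)), (44, np.float64(127.3))]
top old az n 168.7 [(-42, np.float64(40.2)), (-34, np.float64(37.2)), (-27, np.float64(38.4)), (-20, np.float64(39.6)), (-12, np.float64(40.8)), (-5, np.float64(37.9)), (1, np.float64(39.1)), (9, np.float64(40.3)), (16, np.float64(37.4)), (23, np.float64(38.6)), (30, np.float64(39.8)), (38, np.float64(36.9)), (43, np.float64(101.2)), (43, np.float64(88.3)), (45, np.float64(48.0))]
top now az n 168.7 [(-43, np.float64(80.2)), (-35, np.float64(77.4)), (-28, np.float64(78.5)), (-21, np.float64(75.6)), (-14, np.float64(76.7)), (-7, np.float64(77.7)), (-1, np.float64(82.7)), (6, np.float64(79.9)), (13, np.float64(80.9)), (19, np.float64(82.0)), (27, np.float64(79.2)), (34, np.float64(76.3)), (41, np.float64(77.4)), (43, np.float64(88.3))]
```

```bash
python3 -m pendant '[[[0,0,0],[0.003,-0.0008,0],1],[[0,0,0],[0.0029,-0.001,0],1],[[0,0,0],[0.0028,-0.0013,0],1],[[0,0,0],[0.0027,-0.0014,0],1],[[0,0,0],[0.0026,-0.0016,0],1]]' >/dev/null; python3 w.py; python3 dot.py
python3 -m pendant '[[[0,0,0],[0.0025,-0.0018,0],1]]' >/dev/null; python3 w.py; python3 dot.py b5
```

```text
r 41.6 ang 6.7 z 169.5 Ft -9.48 Fr -2.48 t 28.27 [0.05 0.85 1.82]
scene dot [283.8 247. ] 10 r 0.0741 ang 151.2
top dot [355.9 254.7] 16 r 0.0744 ang 152.5
r 41.6 ang 10.8 z 169.6 Ft -8.21 Fr -2.39 t 28.50 [0.05 0.85 1.82]
scene dot [284.7 248.5] 12 r 0.0736 ang 155.1
top dot [358.  256.4] 17 r 0.0748 ang 156.4
```

```bash
python3 -m pendant '[[[0,0,0],[0.0024,-0.002,0],1]]' >/dev/null; python3 w.py; python3 dot.py; python3 -m pendant '[[[0,0,0],[0.0011,-0.0011,0],1]]' >/dev/null; python3 w.py; python3 dot.py
```

```text
r 41.6 ang 15.1 z 169.7 Ft -8.44 Fr -2.29 t 28.73 [0.04 0.85 1.83]
scene dot [285.4 249.9] 11 r 0.0738 ang 158.6
top dot [360.2 257.6] 16 r 0.0746 ang 160.1
r 41.8 ang 17.5 z 169.8 Ft -9.09 Fr -2.88 t 28.95 [0.04 0.84 1.83]
scene dot [286.  250.9] 11 r 0.0737 ang 161.3
top dot [361.3 258.3] 15 r 0.0747 ang 161.8
```

```bash
python3 -m pendant '[[[0,0,0],[0.0011,-0.0011,0],1]]' >/dev/null; python3 w.py; python3 dot.py; python3 gate.py | sed 's/np.float64//g'; python3 w.py
```

```text
r 41.7 ang 19.5 z 169.8 Ft -8.73 Fr -3.35 t 29.18 [0.03 0.84 1.83]
scene dot [286.6 251.2] 12 r 0.0731 ang 162.4
top dot [362.4 258.8] 16 r 0.0745 ang 163.5
scene old az n 168.6 [(-35, (40.5)), (-21, (42.3)), (-8, (40.5)), (4, (42.2)), (17, (40.4)), (29, (42.1)), (42, (40.4))]
scene now az n 168.6 [(-37, (79.8)), (-24, (81.2)), (-11, (79.1)), (1, (80.5)), (13, (81.8)), (25, (83.1)), (38, (81.1)), (44, (127.3))]
top old az n 168.7 [(-42, (40.0)), (-34, (37.0)), (-27, (38.2)), (-20, (39.5)), (-12, (40.7)), (-5, (37.7)), (1, (38.9)), (9, (40.2)), (16, (37.2)), (23, (38.4)), (30, (39.7)), (38, (36.7)), (43, (101.1)), (43, (88.2)), (45, (47.9))]
top now az n 168.7 [(-40, (77.8)), (-33, (78.9)), (-26, (79.9)), (-19, (81.0)), (-12, (82.1)), (-6, (83.1)), (0, (84.2)), (8, (81.4)), (15, (78.5)), (22, (79.6)), (30, (76.8)), (36, (77.9)), (39, (148.5)), (42, (151.3)), (43, (78.9))]
r 41.9 ang 20.0 z 169.8 Ft -8.46 Fr -2.29 t 29.38 [0.03 0.84 1.83]
```

```bash
python3 -m pendant '[[[0,0,0],[-0.0011,0.001,0],1],[[0,0,0],[-0.0011,0.001,0],1],[[0,0,0],[-0.0012,0.001,0],1],[[0,0,0],[-0.0012,0.001,0],1],[[0,0,0],[-0.0012,0.0009,0],1],[[0,0,0],[-0.0013,0.0009,0],1],[[0,0,0],[-0.0013,0.0008,0],1],[[0,0,0],[-0.0013,0.0008,0],1]]' >/dev/null; python3 w.py; python3 dot.py
python3 -m pendant '[[[0,0,0],[-0.0027,0.0014,0],1],[[0,0,0],[-0.0028,0.0013,0],1],[[0,0,0],[-0.0029,0.001,0],1],[[0,0,0],[-0.003,0.0008,0],1],[[0,0,0],[-0.003,0.0007,0],1],[[0,0,0],[-0.003,0.0004,0],1],[[0,0,0],[-0.0031,0.0002,0],1],[[0,0,0],[0,0,0],1]]' >/dev/null; python3 w.py; python3 dot.py b6
```

```text
r 43.8 ang 9.2 z 169.0 Ft 0.11 Fr 0.49 t 30.38 [0.06 0.85 1.82]
scene dot [284.8 249.1] 12 r 0.0739 ang 156.5
top dot [358.2 256.4] 16 r 0.0745 ang 156.7
r 44.1 ang 340.0 z 169.3 Ft 0.03 Fr -0.07 t 31.48 [0.08 0.87 1.8 ]
scene dot [284.8 249.1] 12 r 0.0739 ang 156.5
top dot [358.1 256.5] 15 r 0.0748 ang 156.7
```

View pics/b6_scene.png

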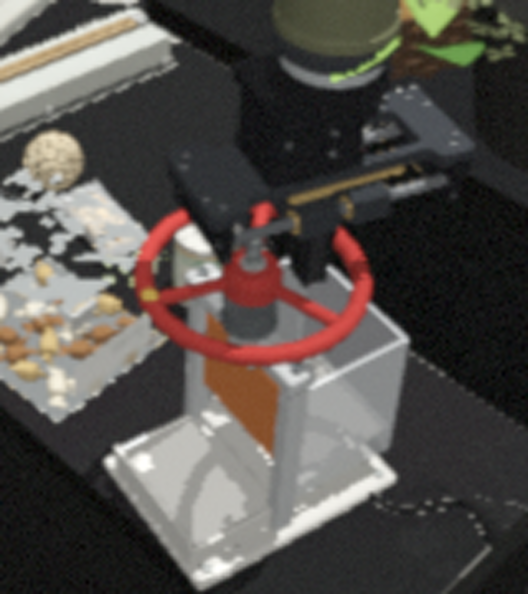

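```bash
python3 -m pendant '[[[0,0,0],[0,0,-0.015],1],[[0,0,0],[0,0,-0.02],1],[[0,0,0],[0,0,-0.025],1],[[0,0,0],[0,0,-0.03],1],[[0,0,0],[0,0,0],1]]'; python3 w.py; python3 dot.py b7; python3 gate.py | sed 's/np.float64//g' | grep now
```

```text
time: 32.2
position: [0.4791, -0.231, 0.2625]
tool_rot: [2.582, 1.783, 0.006]
ft_force: [0.4, 0.1, -0.9]
grip_width: 0.007
r 45.9 ang 340.3 z 262.5 Ft 0.20 Fr 0.34 t 32.20 [0.02 0.87 1.65]
scene dot [284.8 249.1] 12 r 0.0739 ang 156.5
top dot [358.1 256.4] 17 r 0.0747 ang 156.6
scene now az n 169.0 [(-37, (80.4)), (-24, (81.7)), (-11, (79.4)), (1, (80.6)), (13, (81.8)), (25, (83.0)), (37, (80.8)), (44, (127.0))]
top now az n 168.8 [(-40, (78.0)), (-33, (79.0)), (-26, (80.1)), (-19, (81.2)), (-12, (78.3)), (-5, (79.4)), (1, (80.4)), (8, (81.5)), (15, (78.6)), (22, (79.7)), (30, (76.8)), (36, (77.9)), (39, (145.1)), (43, (78.9)), (44, (152.7))]
```

View pics/b7_scene.png

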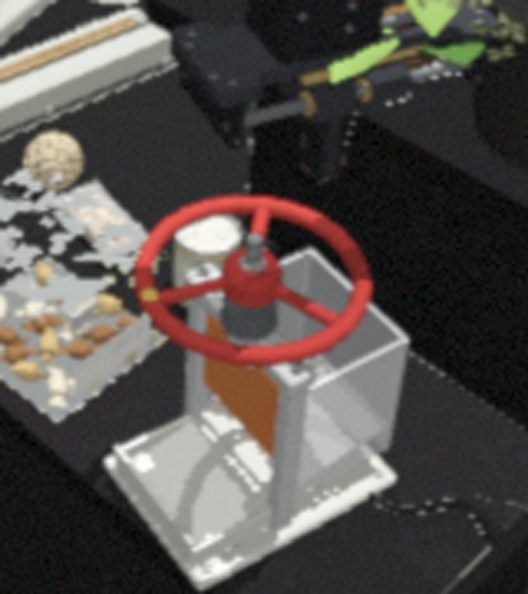

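```bash
python3 -m pendant '[[[0,0,0],[0,0,0],1],[[0,0,0],[0,0,0],1]]' && python3 -c "
from bench import order; print(order.close_job())"
```

```text
time: 32.65
position: [0.4772, -0.2301, 0.2588]
tool_rot: [-2.585, -1.785, 0.001]
ft_force: [-0.2, -1.8, -0.0]
grip_width: 0.003
the job is handed in; nothing more can be done
None
```

The gate is set for large caramels: I turned the handwheel two full turns counter-clockwise from the bite, and the job was handed in at 32.65 s. I pushed one spoke round with the shut fingers, backed off, and lifted clear of the wheel.

- **Bite:** the sideways force on the finger was about 1 N through the free play. It climbed to 8.5 N between finger angles of 14° and 21°. Backing off soon after showed that the wheel springs about 7° before the screw moves, so I counted from the loaded angle, about 21°.
- **Two turns:** I stopped with the loaded finger at 20.0°, two turns later. The released wheel's dot rests at 156.6°, against a target of about 157°, and did not move after I let go. The target is good to about 2°.
- **Gate height:** it rose 39.9 mm measured in the scene view and about 40.5 mm in the top view, against the 40 mm wanted.

**Disagreements and departures:**
- **Fingertips too high:** they sat about 35 mm higher than the reported TCP height, so my first pass went over the spokes without moving the wheel. I found this from depth and lowered the hand.
- **Finger backed off once:** this was early in the first turn. The wheel sprang back its 7° and I picked it up again. That part was not one continuous push, but the screw was not wound back.
- **Gate edge reading:** the absolute height read about 5 to 7 mm above the stated 34 mm at the start and stayed offset at the end. Only the rise is reliable.
- **Plant:** leaves overhang the wheel, and the hand and wrist passed among them. I saw no clear contact force. The hand was still beside the leaves at hand-in, with 1.8 N on the last reading where earlier free readings were up to about 1.5 N.
- **Other items:** the ball and tin were in place in the last view. I did not check the butter bar or the price card.

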